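# Set the light meter to full scale, then hold a light-guide block in its beam

### The job

Set the light transmission meter with its light path empty: take the setting pin from its stand, press the recessed set button fully in with the pin's tip for about a second, and put the pin back in the stand, seated on its collar. Then take the oblong light-guide block from the tray by its frosted broad sides, never letting anything touch its polished ends, and hold it upright in the middle of the gap between the meter's two barrels so that the beam passes squarely through both polished ends. Finish while holding it there, still and touching nothing but the fingers, and leave everything else where it is.

Things in the scene. Friction and masses are not known exactly. Their poses are not given: they have to be found in the camera images.
- meter: Fixed bench light transmission meter: console 160 (x) x 200 (y) x 42 mm high, origin under its centre; front (-x) part black, with the set button's hole. Over its rear part two black barrels on posts (28 to 32 mm thick, tops 120 mm above the table) face each other along y, 70 mm clear between them. Display hood, 71 mm high, on the front left (+y). A bar 48 mm above the table runs under the gap.
- beam (a point): Middle of the gap between the barrels, on the light beam, 102 mm above the table and 30 mm to +x of the meter's centre. Axes as the meter's: the beam (about 6 mm thick) runs along y, x is across it, z up.
- set_button (a joint): Travel of the recessed spring set button in m: 0 when up, 0.004 fully in; it moves straight down, the spring resists with 1 N at first and 5 N fully in, and returns it when let go.
- button_top (a point): Centre of the top of the set button, a white cap 10 mm across, 36 mm above the table when up: 6 mm below the console's top in a 13 mm round hole, too small for fingers. It lies 45 mm to -x and 60 mm to -y of the meter's centre and moves with the button.
- stand: Fixed reddish-brown block 66 x 66 x 45 mm high with one upright through-hole of 11.5 mm in the middle, chamfered at the mouth to 16.5 mm, which holds the setting pin; origin under its centre.
- stand_hole (a point): Centre of the mouth of the stand's hole, at the level of the stand's top, 45 mm above the table.
- pin: Metal setting pin, 123 mm long, about 45 g, upright in the stand at the start; origin at its tip, z up along it. From the tip: tip 5 mm thick, shank 8 mm thick up to 40 mm, collar 20 mm wide from 40 to 45 mm (it rests on the stand's top, the tip 40 mm below that top), then a round grip 13 mm thick from 45 to 123 mm.
- pin_mid (a point): Centre of the setting pin's length, 61.5 mm above its tip; axes as the pin's. Grip it 20 to 45 mm above this point.
- pin_tip (a point): Point of the setting pin.
- tray: Fixed grey tray 196 x 78 mm with three bays in a row along its x, floor 4 mm above the table, walls 14 mm high; origin under its centre. In the bays stand the light-guide block, a round rod (24 mm across, 45 mm high) and a square stub (27 x 27 x 30 mm), in any order.
- block: Oblong clear acrylic light-guide block, 32 mm long (its x) by 18 mm wide (y) by 56 mm high (z), about 40 g, standing upright in a tray bay; origin under its centre. The two broad sides (32 x 56 mm, facing +-y) are frosted white: grip these. The two narrow ends (facing +-x) are clear polished windows.
- block_mid (a point): Centre of the light-guide block, half-way up (28 mm above its underside); axes as the block's: x from one polished end to the other, y across the frosted sides, z up.
- end_a: Polished end of the block at its +x; origin at the middle of that end, 16 mm from the block's centre. Not to be touched by anything.
- end_b: Polished end of the block at its -x; origin at the middle of that end, 16 mm from the block's centre. Not to be touched by anything.
- rod: Round light-pipe rod, 24 mm across and 45 mm high, standing in a tray bay; leave alone. Origin under its centre.
- stub: Square acrylic stub 27 x 27 x 30 mm high in a tray bay; leave alone. Origin under its centre.
- pen: Pen, 137 mm long, 14 mm high, lying on the robot's side of the meter; leave alone. Origin under its middle.
- tape: Roll of tape lying flat, 80 mm across, 20 mm high; leave alone. Origin under its centre.
- jar: Small screw jar 48 mm across, 55 mm high; leave alone. Origin under its centre.
- led_bar: Aluminium light bar 240 x 20 x 7 mm lying behind the meter, its length along its y; leave alone. Origin under its centre.
- loupe: Black eye loupe 42 mm across, 38 mm high; leave alone. Origin under its centre.
Mind the look-alikes: they are no part of the job. There is more than one size of the stand; the one meant has the size given above.

How it is judged:
By the outcome, as a careful person would: the job done as asked, in the order asked, and still so for the second after the job is handed in, while the arm keeps its last pose, push and grip.
It also fails if it takes over 59 s, if anything falls off the work surface, if the arm or the gripper's body presses on something with over 40 N, if the wrist force passes 120 N, or if a joint passes its speed limit or range.

### The arm

A 6-joint arm with a two-finger parallel gripper is mounted at the origin on the work surface. World frame = base frame: x ahead of the robot, y to its left, z up, the work surface at z = 0. Lengths are in m, angles in rad, forces in N, time in s.
With the tool pointing down it reaches from about 0.25 to 0.725 m from the base axis. Payload 4 kg.
Tool frame: the origin (TCP) lies at the very end of the fingers, on their centre line; the grasp point (between the pads) lies 19 mm behind it; z points along the fingers, x is the direction in which the jaws open and shut, and the axes are right-handed (so a half turn about z gives the same grasp; the last joint's range is limited). The gripper opens to 85 mm and grips with 20 to 120 N. Pads are 22 mm wide; open, the fingers measure 114 mm over their backs; the gripper's body (76 mm by 85 mm) begins 54 mm behind the grasp point. The pads swing forward as they close: fully open they stand 13 mm farther back than shut.
Start: joints at [-1.157, 0.241, 0.005, 1.335, 0, 1.571], TCP at [0.201, -0.458, 0.231] pointing down, gripper open.
Joint ranges: [-2.72, 2.72], [-1.05, 1.87], [-1.09, 1.28], [-1.99, 2.15], [-1.42, 1.44], [-3.14, 3.14]. Speed limits (rad/s): [2.79, 2.79, 3.14, 3.14, 3.14, 3.14].

### API

Orientations are given as a 3x3 rotation matrix whose columns are the frame's x, y, z axes.
In Python, from bench import telemetry, get_image, camera_info, robot gives the robot as it stands.
- The arm moves only by the tool apply_moves, never from a script. Its argument "rows" is a list of rows, each a list of 7 numbers: the closure, from -1 (fully open) to 1 (shut), then the shift along the tool's x, y, z in m, then the turn, a rotation vector about the tool's x, y, z in rad. A call has 1 to 5 rows; each row shifts and turns the commanded pose from where the row before left it, along the tool's axes as they then stand; what a row does not reach is not made up. A row lasts 1/12 s, in which the tool goes at most 41.7 mm and 7.16 degrees, less where a joint would pass 70% of its speed; a pose out of reach is approached as far as the arm can. A call is refused whole if a number of a shift passes 0.0417 or a number of a turn 0.125, either way. A call with a gripper value outside its range is refused whole. The fingers move at their own pace and stop on an object; the grip force is fixed at half the most. Time passes only in rows, so rows that do not move let the fingers close. It gives the time, the measured TCP pose, the force and the opening at its end, in the units of the state.
- telemetry.read_state(): the state, without advancing time (a new reading comes with each control period).
- get_image(name): name is "scene" or "side" or "wrist"; returns (picture, depth): 480x640x3 uint8, blue, green, red; 480x640 float32, m along the optical axis (not along the pixel's ray), 0 where there is no reading.
- camera_info(name): a dict with "vfov" (degrees; the focal length in pixels is half the picture's height over the tangent of half this angle, whatever the lens; pixels are square), "cx", "cy" (the principal point, pixels), "cam_to_world" (4x4, takes a point from camera to world coordinates). Camera axes: x right, y up, looking along -z (the intrinsics and any distortion apply to the point x, -y, -z); pixel columns grow to the right and rows downward; lengths in m; the calibration is good to about 2 mm. A picture is of the moment at which its call begins: read the wrist's pose just before it. camera_info takes no time and is no camera call; for the wrist camera it gives the pose at the moment of the call.
- robot.finish_job(): hands the job in, once; it reports no verdict.
The state is a dict: "time_s": time; "joint_pos": joint angles; "joint_vel": joint speeds; "joint_efforts": joint torques, N m; "tool_pos": TCP position; "tool_rot": TCP orientation; "force": force on the tool from outside, world axes, zero at the start; "torque": the same for the moment, N m; "grip_width": finger opening in m.
Only numpy, scipy, OpenCV 4.12 (cv2) and the standard library are available. Lean on these libraries where they do the work, as an engineer would, in place of code of your own. Each camera call takes 0.05 s, during which the arm holds its last target.

## Working session

There is one attempt and no reset: what is moved stays moved. The work goes in short steps, Python scripts to look and compute and a tool call to move; the robot and the scene stay as the last step left them, time stands still between calls to the robot, and variables do not carry over. Pictures are saved under pics/ and viewed, and the job is handed in when it is done.

Besides the shell and the picture viewer there is one more tool, called after ">>>" in YAML: its name, and indented under it one key for each argument. apply_moves: Moves the arm, as the interface text tells. Its arguments: {"type":"object","properties":{"rows":{"type":"array","items":{"type":"array","items":{"type":"number"}}}},"required":["rows"]}

```bash
ls; mkdir -p pics; cat > h.py <<'E'
import numpy as np, cv2
from bench import telemetry, get_image, camera_info, robot
def K(ci):
    f=240/np.tan(np.radians(ci['vfov'])/2); return f,ci['cx'],ci['cy']
def ray(ci,u,v):
    f,cx,cy=K(ci); T=np.array(ci['cam_to_world']); d=T[:3,:3]@np.array([(u-cx)/f,-(v-cy)/f,-1.0]); return T[:3,3],d
def onz(ci,u,v,z):
    o,d=ray(ci,u,v); return o+d*(z-o[2])/d[2]
def pt(ci,u,v,dep):
    o,d=ray(ci,u,v); return o+d*dep
def proj(ci,p):
    f,cx,cy=K(ci); T=np.array(ci['cam_to_world']); q=T[:3,:3].T@(np.array(p)-T[:3,3]); return cx+f*q[0]/-q[2], cy-f*q[1]/-q[2]
def cloud(ci,dep):
    f,cx,cy=K(ci); T=np.array(ci['cam_to_world']); v,u=np.mgrid[:480,:640]
    P=np.stack([(u-cx)/f*dep,-(v-cy)/f*dep,-dep],-1); return P@T[:3,:3].T+T[:3,3]
def tri(a,b):
    (o1,d1),(o2,d2)=a,b
    A=np.stack([d1,-d2],1); s=np.linalg.lstsq(A,o2-o1,rcond=None)[0]
    p,q=o1+d1*s[0],o2+d2*s[1]; return (p+q)/2,np.linalg.norm(p-q)
def shot(n,tag):
    ci=camera_info(n); im,d=get_image(n); cv2.imwrite(f'pics/{tag}.png',im); np.savez(f'pics/{tag}.npz',im=im,d=d,ci=np.array(ci,dtype=object)); return im,d,ci
def load(tag):
    z=np.load(f'pics/{tag}.npz',allow_pickle=True); return z['im'],z['d'],z['ci'].item()
E
python3 - <<'E'
from h import *
for n in ['scene','side','wrist']:
    im,d,ci=shot(n,n+'0'); print(n,ci)
print(telemetry.read_state())
E
```

```text
pics
scene {'vfov': 43.289127173680065, 'cx': 315.45060231466533, 'cy': 240.75620171938976, 'cam_to_world': array([[ 0.69976183, -0.5660633 ,  0.43578173,  1.14188083],
       [ 0.71436113,  0.55843581, -0.42170798, -0.52461068],
       [-0.00464271,  0.60640068,  0.79514569,  1.19081134],
       [ 0.        ,  0.        ,  0.        ,  1.        ]])}
side {'vfov': 55.889372955066925, 'cx': 326.1878657110128, 'cy': 240.77726459154746, 'cam_to_world': array([[ 0.963636  ,  0.13196233, -0.23236095,  0.37936982],
       [-0.26653901,  0.53663571, -0.80061169, -0.65653203],
       [ 0.0190426 ,  0.8334315 ,  0.55229459,  0.5625476 ],
       [ 0.        ,  0.        ,  0.        ,  1.        ]])}
wrist {'vfov': 68.9039223178809, 'cx': 315.2893711982851, 'cy': 238.14863266344963, 'cam_to_world': array([[ 0.40199901,  0.87107147,  0.28219017,  0.27314966],
       [-0.91563789,  0.38310875,  0.12179877, -0.42617064],
       [-0.00201409, -0.307347  ,  0.95159538,  0.37272126],
       [ 0.        ,  0.        ,  0.        ,  1.        ]])}
{'time_s': 0.15, 'joint_pos': array([-1.15697097e+00,  2.41261815e-01,  4.04986015e-03,  1.33521659e+00,
       -3.04454157e-05,  1.57080745e+00]), 'joint_vel': array([ 0.00122717, -0.00168702,  0.00275873, -0.00127221,  0.00067964,
       -0.00106363]), 'joint_efforts': array([ 1.89625375e-04, -3.72634864e+01,  2.52638501e+01,  1.23634521e-02,
        1.89516712e-06,  7.07045388e-06]), 'tool_pos': array([ 0.20085657, -0.45736046,  0.23061271]), 'tool_rot': array([[ 4.02103993e-01, -9.15593748e-01, -6.84213928e-04],
       [-9.15592549e-01, -4.02104574e-01,  1.48219776e-03],
       [-1.63221655e-03,  3.04635362e-05, -9.99998667e-01]]), 'force': array([ 0.72415309,  0.41550115, -0.30465539]), 'torque': array([-0.01971082,  0.00103421,  0.02948464]), 'grip_width': 0.08546214588616727}
```

View pics/scene0.png

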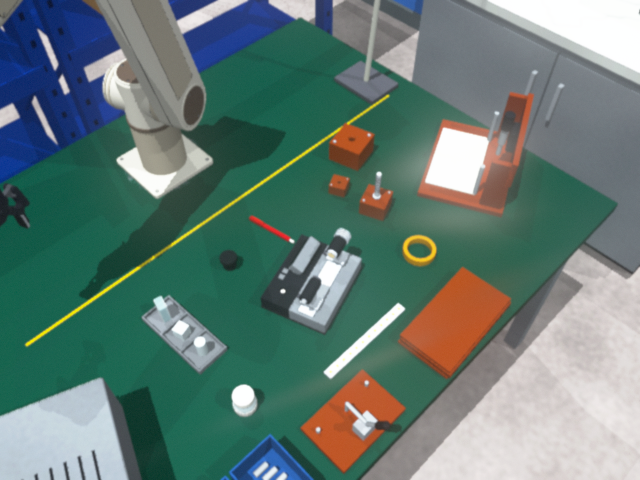

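View pics/side0.png

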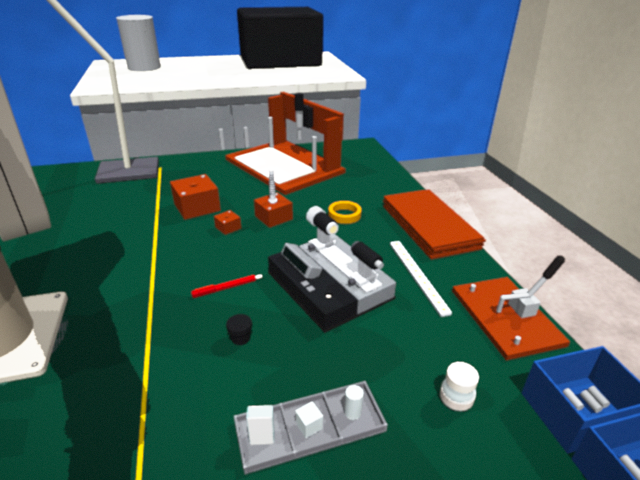

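View pics/wrist0.png

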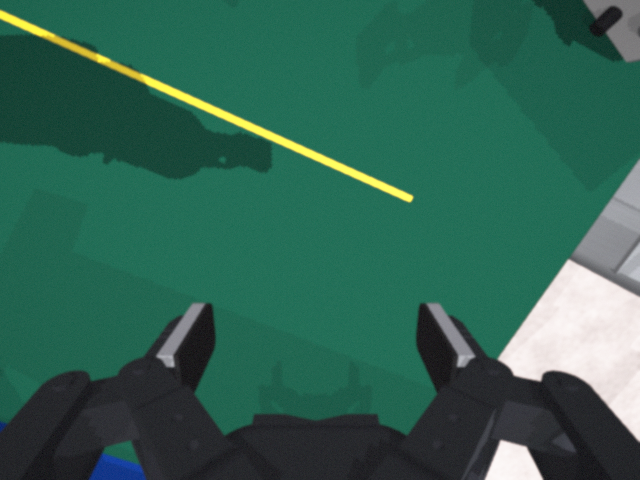

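Candidates for the stand are three reddish-brown blocks: big (scene 352,147 / side 195,197), tiny (339,184 / 227,222), and medium with the pin in it (376,203 / 273,208). The medium one fits, and I'll check its 66 mm size. In the tray, the block is the tall one at scene (162,308) / side (260,425). The stub (middle) and the rod (far end) are the other two items.

```bash
python3 - <<'E'
from h import *
for tag in ['scene0','side0']:
    im,d,ci=load(tag); P=cloud(ci,d); hsv=cv2.cvtColor(im,cv2.COLOR_BGR2HSV)
    print(tag,'table z med',np.median(P[...,2][(hsv[...,0]>65)&(hsv[...,0]<90)&(hsv[...,1]>120)]), (d==0).mean())
    # reddish brown
    m=((hsv[...,0]<14)&(hsv[...,1]>150)&(hsv[...,2]>60)).astype(np.uint8)
    n,l,st,c=cv2.connectedComponentsWithStats(m)
    for i in range(1,n):
        if st[i,4]<80: continue
        q=P[(l==i)]; q=q[q[:,2]>0.01]
        if len(q)<30: continue
        zt=np.percentile(q[:,2],95); t=q[np.abs(q[:,2]-zt)<0.008]
        (c0,sz,a)=cv2.minAreaRect(t[:,:2].astype(np.float32))
        print('brown',c[i],st[i,4],'ztop',zt.round(3),np.round(c0,4),np.round(sz,3),a)
    # height blobs
    h=((P[...,2]>0.008)&(P[...,2]<0.25)&(d>0)&(P[...,0]>0.1)&(P[...,0]<0.8)&(abs(P[...,1])<0.6)).astype(np.uint8)
    n,l,st,c=cv2.connectedComponentsWithStats(h)
    for i in range(1,n):
        if st[i,4]<80: continue
        q=P[l==i]; (c0,sz,a)=cv2.minAreaRect(q[:,:2].astype(np.float32))
        print('blob',c[i].round(),st[i,4],'zmax',np.percentile(q[:,2],98).round(3),np.round(c0,3),np.round(sz,3),round(a,1))
for tag,box,s in [('scene0',(110,140,420,390),2.5),('side0',(160,160,420,480),2.5)]:
    im=cv2.imread(f'pics/{tag}.png'); x0,y0,x1,y1=box
    c=im[y0:y1,x0:x1]; k=min(800/c.shape[1],600/c.shape[0]); cv2.imwrite(f'pics/{tag}_crop.png',cv2.resize(c,None,fx=k,fy=k,interpolation=cv2.INTER_CUBIC)); print(k)
E
```

```text
scene0 table z med -0.0003276186056857533 0.00408203125
brown [524.38135593 107.00423729] 236 ztop 0.177 [0.6635 0.6832] [0.05  0.147] 44.3915901184082
brown [349.8866878 145.5562599] 1262 ztop 0.066 [0.3436 0.3854] [0.094 0.097] 14.852706909179688
brown [338.84183673 182.34183673] 196 ztop 0.034 [0.4108 0.2695] [0.045 0.047] 24.223655700683594
brown [375.42771084 198.76204819] 332 ztop 0.05 [0.5226 0.2887] [0.065 0.069] 21.00651741027832
brown [266.60571429 226.4       ] 175 ztop 0.017 [0.3831 0.0483] [0.118 0.012] 10.533242225646973
brown [455.04495472 321.48188875] 6184 ztop 0.035 [0.8746 0.1631] [0.135 0.247] 3.441692590713501
brown [350.43453725 420.27404063] 4430 ztop 0.016 [ 0.8675 -0.1573] [0.121 0.181] 0.16797122359275818
blob [357.  90.] 253 zmax 0.022 [0.173 0.589] [0.145 0.022] 0.1
blob [188. 115.] 720 zmax 0.249 [0.126 0.042] [0.051 0.132] 0.0
blob [506. 124.] 102 zmax 0.206 [0.658 0.595] [0.022 0.009] 0.2
blob [351. 145.] 1407 zmax 0.068 [0.344 0.385] [0.095 0.103] 15.5
blob [470. 176.] 4844 zmax 0.174 [0.62  0.544] [0.221 0.226] 26.1
blob [376. 199.] 902 zmax 0.125 [0.
[... 1796 characters left out ...]
 0.384] [0.092 0.1  ] 14.8
blob [ 27. 218.] 1221 zmax 0.249 [ 0.12 -0.  ] [0.053 0.042] 16.2
blob [332. 270.] 8595 zmax 0.117 [0.591 0.092] [0.43  0.232] 82.6
blob [227. 220.] 405 zmax 0.032 [0.409 0.267] [0.047 0.049] 26.2
blob [221. 285.] 287 zmax 0.016 [0.381 0.045] [0.123 0.013] 11.3
blob [239. 327.] 587 zmax 0.04 [ 0.396 -0.096] [0.041 0.041] 74.6
blob [555. 406.] 2508 zmax 0.071 [ 0.794 -0.361] [0.011 0.103] 0.1
blob [460. 385.] 1371 zmax 0.057 [ 0.689 -0.297] [0.045 0.046] 0.6
blob [303. 421.] 3186 zmax 0.061 [ 0.47  -0.285] [0.196 0.081] 2.9
blob [309. 419.] 656 zmax 0.036 [ 0.468 -0.288] [0.028 0.028] 17.4
blob [600. 459.] 1756 zmax 0.071 [ 0.792 -0.453] [0.068 0.01 ] 85.2
2.4
1.875
```

View pics/scene0_crop.png

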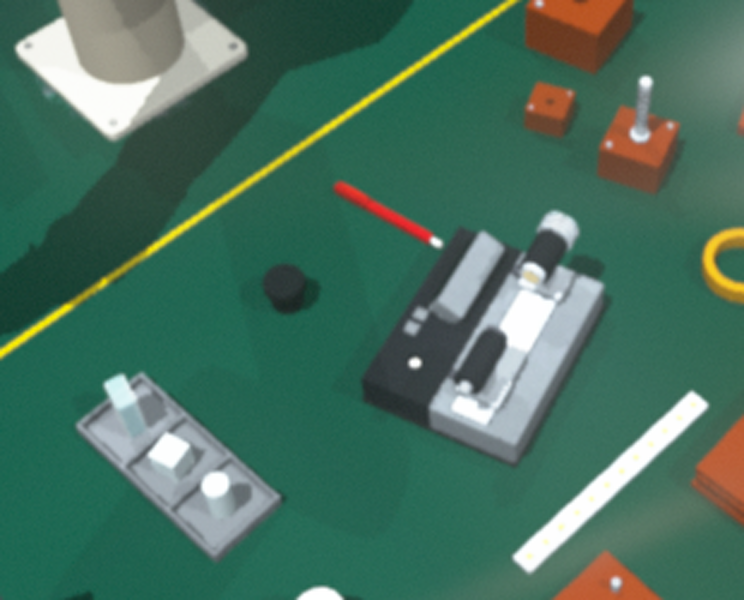

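View pics/side0_crop.png

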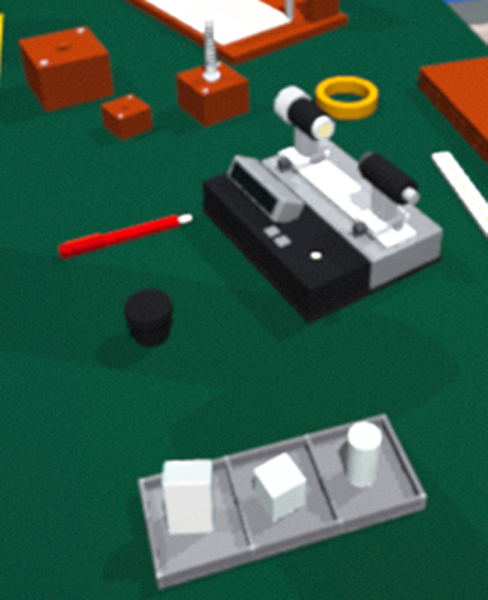

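Medium stand confirmed (66 x 67 mm, top about 46 mm, pin in it). Next I move over the tray for a close wrist view.

>>> apply_moves:
  rows:
    - [-1,-0.01,-0.04,0,0,0,0]
    - [-1,-0.01,-0.04,0,0,0,0.1]
    - [-1,-0.01,-0.04,0,0,0,0]
    - [-1,-0.01,-0.04,0,0,0,0]
    - [-1,-0.01,-0.04,0,0,0,0]

```text
time_s: 0.57
tool_pos: [0.3721, -0.3405, 0.2311]
tool_rot: [[0.308, -0.951, -0.0], [-0.951, -0.308, 0.0], [-0.0, 0.0, -1.0]]
force: [0.7, -2.0, 0.4]
grip_width: 0.0858
```

>>> apply_moves:
  rows:
    - [-1,-0.015,-0.04,0,0,0,0]
    - [-1,-0.01,-0.035,0,0,0,0]
    - [-1,-0.005,-0.02,0,0,0,0]
    - [-1,0,0,0,0,0,0]

```text
time_s: 0.9
tool_pos: [0.4545, -0.2818, 0.2306]
tool_rot: [[0.315, -0.949, 0.001], [-0.949, -0.315, 0.001], [-0.001, -0.001, -1.0]]
force: [-0.1, -0.7, -0.2]
grip_width: 0.0856
```

```bash
python3 - <<'E'
from h import *
s=telemetry.read_state(); print(s['time_s'],s['joint_pos'].round(3),s['tool_pos'].round(4),s['tool_rot'][:,0].round(3))
shot('wrist','w1')
E
```

```text
0.9 [-5.560e-01  3.100e-01  9.700e-02  1.358e+00  1.000e-03  2.266e+00] [ 0.4545 -0.2818  0.2306] [ 0.315 -0.949 -0.001]
```

View pics/w1.png

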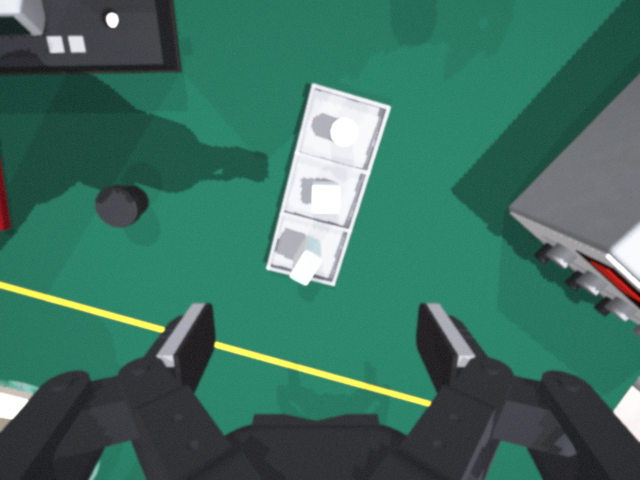

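The wrist view shows the tray: block top at (306,266), stub at (326,198), rod at (344,132). Set button is at (112,20). I'll do rough measurements from this, then go to the stand.

```bash
python3 - <<'E'
from h import *
im,d,ci=load('w1'); P=cloud(ci,d)
for nm,(lo,hi) in {'block':(.053,.068),'rod':(.043,.052)}.items():
    m=((P[...,2]>lo)&(P[...,2]<hi)&(P[...,1]<-.22)&(P[...,1]>-.35)&(P[...,0]>.36)&(P[...,0]<.58)).astype(np.uint8)
    n,l,st,c=cv2.connectedComponentsWithStats(m)
    for i in range(1,n):
        if st[i,4]>60:
            q=P[l==i]; print(nm,c[i],st[i,4],np.median(q[:,2]).round(4),cv2.minAreaRect(q[:,:2].astype(np.float32)))
# colour-based rect of block top
hsv=cv2.cvtColor(im,cv2.COLOR_BGR2HSV); print(im[266,306],im[245,313],im[262,300])
m=(im.min(2)>245).astype(np.uint8); m[:240]=0;m[300:]=0;m[:,:270]=0;m[:,340:]=0
n,l,st,c=cv2.connectedComponentsWithStats(m); i=1+np.argmax(st[1:,4]); r=cv2.minAreaRect(np.argwhere(l==i)[:,::-1].astype(np.float32)); b=cv2.boxPoints(r)
print(st[i],r); print(np.array([onz(ci,*q,.060)[:2] for q in b]).round(4), onz(ci,*r[0],.06))
print('stub,btn', onz(ci,112,20,.036))
cv2.imwrite('pics/w1c.png',cv2.resize(im[70:300,250:410],None,fx=2.6,fy=2.6,interpolation=cv2.INTER_CUBIC))
E
```

```text
block [305.87066246 266.64037855] 634 0.0591 ((0.4017258584499359, -0.2896743714809418), (0.018491975963115692, 0.03291311487555504), 78.1646499633789)
rod [344.09375    132.03472222] 576 0.0488 ((0.5319395661354065, -0.28322577476501465), (0.02215276099741459, 0.023251362144947052), 18.3791446685791)
rod [307.13978495 253.82795699] 93 0.047 ((0.40688008069992065, -0.2842191755771637), (0.01493711955845356, 0.03470201790332794), 46.854068756103516)
[255 255 254] [222 217 194] [255 255 255]
[290 240  48  44 915] ((315.8786926269531, 261.07415771484375), (28.537538528442383, 58.023162841796875), 58.570438385009766)
[[ 0.3992 -0.2682]
 [ 0.443  -0.3034]
 [ 0.4244 -0.3249]
 [ 0.3791 -0.2896]] [ 0.41184148 -0.296658    0.06      ]
stub,btn [ 0.5557117  -0.06786092  0.036     ]
```

View pics/w1c.png

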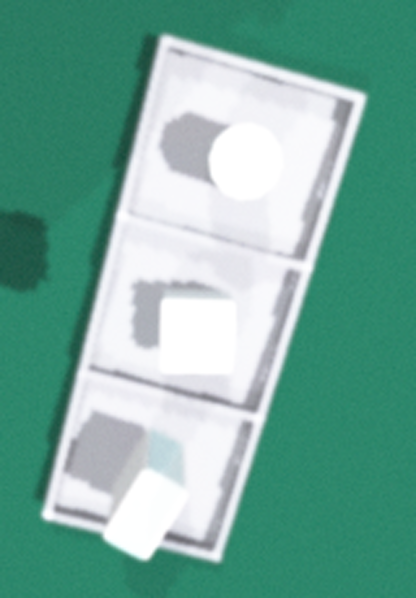

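```bash
cat > plan.py <<'E'
from h import *
def plan(tgt,th,g=-1,step=0.038,start=None,tilt=True):
    s=telemetry.read_state(); p=np.array(s['tool_pos']) if start is None else np.array(start[0]); R=np.array(s['tool_rot']); t0=np.arctan2(R[1,0],R[0,0]) if start is None else start[1]
    th=np.radians(th); dth=(th-t0+np.pi)%(2*np.pi)-np.pi; d=np.array(tgt)-p
    n=max(1,int(np.ceil(np.linalg.norm(d)/step)),int(np.ceil(abs(dth)/.12)))
    rows=[]; t=t0
    for i in range(n):
        w=d/n; x=np.array([np.cos(t),np.sin(t)]); y=np.array([np.sin(t),-np.cos(t)])
        rows.append([g,round(float(w[:2]@x),4),round(float(w[:2]@y),4),round(float(-w[2]),4),0,0,round(float(-dth/n),3)]); t+=dth/n
    for k in range(0,n,5): print(rows[k:k+5])
E
python3 -c "
from plan import *
plan([.58,.045,.235],-20)"
```

```text
[[-1, -0.0272, -0.0224, -0.0004, 0, 0, -0.09], [-1, -0.025, -0.0247, -0.0004, 0, 0, -0.09], [-1, -0.0227, -0.0269, -0.0004, 0, 0, -0.09], [-1, -0.0202, -0.0288, -0.0004, 0, 0, -0.09], [-1, -0.0175, -0.0305, -0.0004, 0, 0, -0.09]]
[[-1, -0.0147, -0.032, -0.0004, 0, 0, -0.09], [-1, -0.0117, -0.0332, -0.0004, 0, 0, -0.09], [-1, -0.0087, -0.0341, -0.0004, 0, 0, -0.09], [-1, -0.0056, -0.0347, -0.0004, 0, 0, -0.09], [-1, -0.0024, -0.0351, -0.0004, 0, 0, -0.09]]
```

>>> apply_moves:
  rows:
    - [-1,-0.027,-0.022,0,0,0,-0.09]
    - [-1,-0.025,-0.025,0,0,0,-0.09]
    - [-1,-0.023,-0.027,0,0,0,-0.09]
    - [-1,-0.02,-0.029,0,0,0,-0.09]
    - [-1,-0.018,-0.03,0,0,0,-0.09]

```text
time_s: 1.37
tool_pos: [0.5147, -0.1206, 0.2312]
tool_rot: [[0.693, -0.721, -0.001], [-0.721, -0.693, -0.0], [-0.0, 0.001, -1.0]]
force: [1.6, -0.5, -0.2]
grip_width: 0.0856
```

>>> apply_moves:
  rows:
    - [-1,-0.015,-0.032,0,0,0,-0.09]
    - [-1,-0.012,-0.033,0,0,0,-0.09]
    - [-1,-0.009,-0.034,0,0,0,-0.09]
    - [-1,-0.006,-0.035,0,0,0,-0.09]
    - [-1,-0.002,-0.035,0,0,0,-0.09]

```text
time_s: 1.78
tool_pos: [0.5791, 0.0434, 0.2313]
tool_rot: [[0.938, -0.347, -0.001], [-0.347, -0.938, -0.001], [-0.0, 0.001, -1.0]]
force: [0.2, -0.6, -0.4]
grip_width: 0.0854
```

>>> apply_moves:
  rows:
    - [-1,0,0,0,0,0,0]
    - [-1,0,0,0,0,0,0]

```text
time_s: 1.95
tool_pos: [0.5791, 0.0437, 0.2307]
tool_rot: [[0.937, -0.348, -0.001], [-0.348, -0.937, -0.001], [-0.001, 0.001, -1.0]]
force: [0.1, -1.0, -0.2]
grip_width: 0.0854
```

```bash
python3 - <<'E'
from plan import *
shot('wrist','w2')
s=telemetry.read_state(); print(s['time_s'],s['joint_pos'].round(3),s['tool_pos'].round(4),s['tool_rot'][:,0].round(3),s['joint_vel'].round(3))
plan([.535,.325,.25],-20)
E
```

```text
2.0 [ 7.400e-02  4.040e-01  2.330e-01  1.402e+00 -1.000e-03  2.002e+00] [0.5788 0.0426 0.2308] [ 0.937 -0.35  -0.001] [-0.03  -0.014 -0.011  0.002  0.001  0.002]
[[-1, -0.0175, -0.0312, -0.0024, 0, 0, -0.001], [-1, -0.0174, -0.0312, -0.0024, 0, 0, -0.001], [-1, -0.0174, -0.0312, -0.0024, 0, 0, -0.001], [-1, -0.0174, -0.0312, -0.0024, 0, 0, -0.001], [-1, -0.0174, -0.0312, -0.0024, 0, 0, -0.001]]
[[-1, -0.0173, -0.0312, -0.0024, 0, 0, -0.001], [-1, -0.0173, -0.0313, -0.0024, 0, 0, -0.001], [-1, -0.0173, -0.0313, -0.0024, 0, 0, -0.001]]
```

View pics/w2.png

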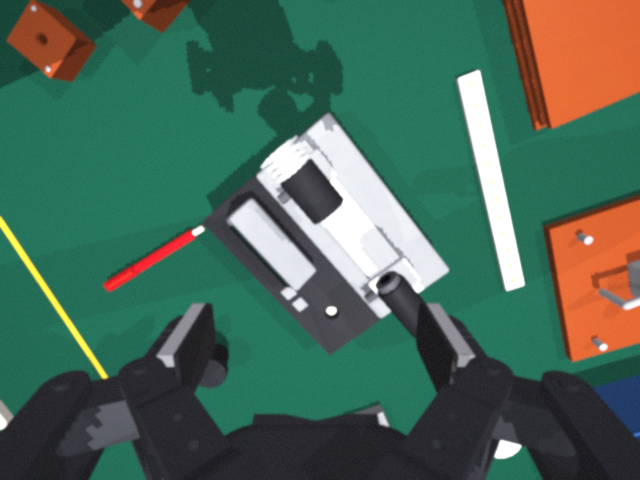

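This shows the whole meter: button (331,311), barrels (312,190) and (400,300), console corners near (329,115), (448,270), (331,353), (208,222). I'll move on to the stand, then compute.

>>> apply_moves:
  rows:
    - [-1,-0.0175,-0.031,-0.002,0,0,0]
    - [-1,-0.0175,-0.031,-0.002,0,0,0]
    - [-1,-0.0175,-0.031,-0.002,0,0,0]
    - [-1,-0.0175,-0.031,-0.002,0,0,0]
    - [-1,-0.0175,-0.031,-0.002,0,0,0]

```text
time_s: 2.42
tool_pos: [0.5512, 0.2177, 0.2417]
tool_rot: [[0.935, -0.354, -0.0], [-0.354, -0.935, -0.001], [0.0, 0.001, -1.0]]
force: [1.0, -0.0, -0.4]
grip_width: 0.0855
```

>>> apply_moves:
  rows:
    - [-1,-0.0175,-0.031,-0.002,0,0,0]
    - [-1,-0.0175,-0.031,-0.002,0,0,0]
    - [-1,-0.0175,-0.031,-0.002,0,0,0]
    - [-1,0,0,0,0,0,0]

```text
time_s: 2.75
tool_pos: [0.5338, 0.3283, 0.2473]
tool_rot: [[0.938, -0.346, -0.0], [-0.346, -0.938, 0.002], [-0.001, -0.002, -1.0]]
force: [0.1, -0.7, 0.3]
grip_width: 0.0853
```

```bash
python3 - <<'E'
from plan import *
shot('wrist','w3')
s=telemetry.read_state(); print(s['time_s'],s['joint_pos'].round(3),s['tool_pos'].round(4),s['tool_rot'][:,0].round(3))
im,d,ci=load('w2'); P=cloud(ci,d)
m=((P[...,2]>.036)&(P[...,2]<.047)&(P[...,0]>.4)&(P[...,0]<.72)&(abs(P[...,1])<.16)).astype(np.uint8)
n,l,st,c=cv2.connectedComponentsWithStats(m)
for i in range(1,n):
    if st[i,4]>60:
        q=P[l==i]; print(c[i],st[i,4],np.median(q[:,2]).round(4),cv2.minAreaRect(q[:,:2].astype(np.float32)))
for k in [(329,114),(448,270),(331,354)]: print(k,onz(ci,*k,.042).round(4))
g=im.min(2); sub=g[300:322,320:343]; ys,xs=np.nonzero(sub>170); u,v=xs.mean()+320,ys.mean()+300; print('btn px',u,v,len(xs),onz(ci,u,v,.036).round(4), pt(ci,u,v,d[int(v),int(u)]).round(4))
E
```

```text
2.8 [ 0.547  0.496  0.419  1.493 -0.     2.473] [0.5344 0.3255 0.2471] [ 0.938 -0.348 -0.   ]
[374.38338415 198.95945122] 6560 0.0417 ((0.6381030082702637, 0.02432107925415039), (0.0412684865295887, 0.20035070180892944), 21.383575439453125)
[305.04214261 267.84700588] 11556 0.0417 ((0.5483407974243164, -0.007440119981765747), (0.09766295552253723, 0.20043180882930756), 19.506620407104492)
[217.31010453 371.04529617] 287 0.0377 ((0.40792378783226013, -0.09679345041513443), (0.0157335065305233, 0.03667878732085228), 0.16580890119075775)
(329, 114) [0.6211 0.1218 0.042 ]
(448, 270) [ 0.6846 -0.0624  0.042 ]
(331, 354) [ 0.5383 -0.1162  0.042 ]
btn px 331.0 310.0 81 [ 0.5559 -0.0675  0.036 ] [ 0.556  -0.0673  0.0364]
```

View pics/w3.png

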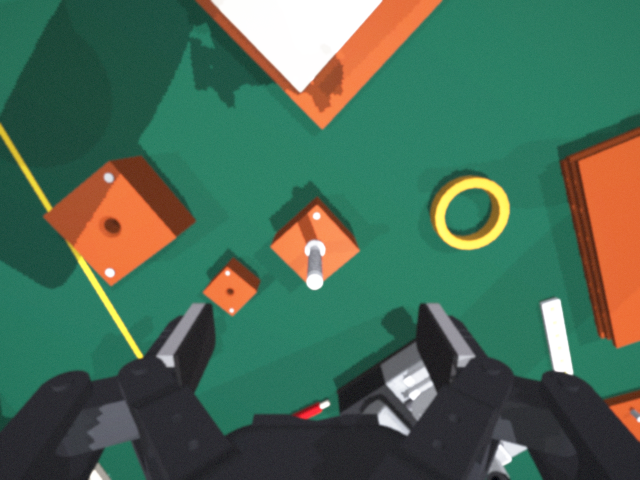

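Pin top at (315,282), collar at (315,249) on the stand centred about (315,247); big and tiny stands are at (118,225) and (231,288).

```bash
python3 - <<'E'
from plan import *
im,d,ci=load('w3'); P=cloud(ci,d)
# stand top
m=((P[...,2]>.040)&(P[...,2]<.049)&(P[...,0]>.46)&(P[...,0]<.58)&(P[...,1]>.23)&(P[...,1]<.35))
q=P[m]; print('stand',cv2.minAreaRect(q[:,:2].astype(np.float32)),np.median(q[:,2]))
m=((P[...,2]>.10)&(P[...,2]<.15)&(P[...,0]>.46)&(P[...,0]<.58)&(P[...,1]>.23)&(P[...,1]<.35))
q=P[m]; vv,uu=np.nonzero(m); print('pin upper',q[:,2].max(),len(q))
t=m&(P[...,2]>.123); vv,uu=np.nonzero(t); print('top px',uu.mean(),vv.mean(),len(uu),P[t].mean(0).round(4), onz(ci,uu.mean(),vv.mean(),.128).round(4))
cc=((P[...,2]>.0485)&(P[...,2]<.054)&(P[...,0]>.49)&(P[...,0]<.55)&(P[...,1]>.25)&(P[...,1]<.32)); vv,uu=np.nonzero(cc); print('collar', uu.mean(),vv.mean(),len(uu),cv2.minAreaRect(P[cc][:,:2].astype(np.float32)))
cv2.imwrite('pics/w3c.png',cv2.resize(im[190:310,250:380],None,fx=4.5,fy=4.5,interpolation=cv2.INTER_CUBIC))
# side-view check: predicted pin top in side cam/scene cam
for tg in ['side0','scene0']:
    im2,d2,c2=load(tg); 
    print(tg,'proj top',np.round(proj(c2,[.519,.287,.128]),1),'proj collar',np.round(proj(c2,[.519,.287,.05]),1))
    cv2.imwrite(f'pics/{tg}_pin.png',cv2.resize(im2[160:230,240:310] if tg=='side0' else im2[160:230,340:410],None,fx=7,fy=7,interpolation=cv2.INTER_CUBIC))
E
```

```text
stand ((0.5181754231452942, 0.2874091863632202), (0.0665447786450386, 0.06671200692653656), 22.16053581237793) 0.04469448008963589
pin upper 0.1294695062108817 360
top px 314.57070707070704 280.62626262626264 198 [0.5186 0.2886 0.1272] [0.5187 0.289  0.128 ]
collar 315.0353982300885 246.41592920353983 113 ((0.519281804561615, 0.2896867096424103), (0.014536515809595585, 0.01871311292052269), 67.86747741699219)
side0 proj top [271.1 169.2] proj collar [272.7 199.6]
scene0 proj top [377.2 173.9] proj collar [374.8 195.4]
```

View pics/w3c.png

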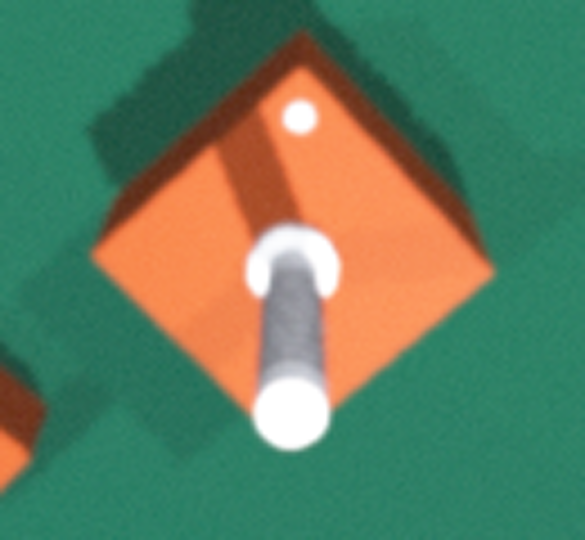

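View pics/side0_pin.png

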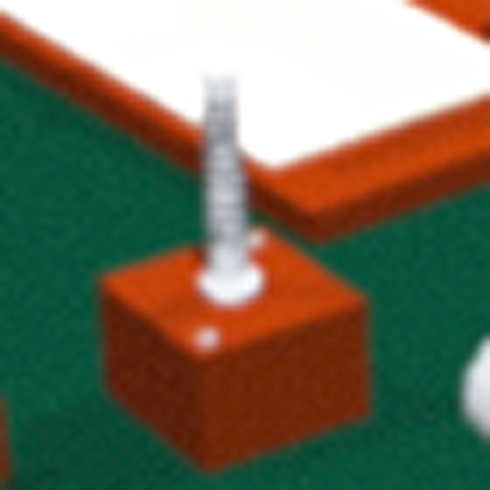

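>>> apply_moves:
  rows:
    - [-1,-0.001,0.02,0.02,0,0,0]
    - [-1,-0.001,0.021,0.02,0,0,0]
    - [-1,0,0,0.02,0,0,0]
    - [-1,0,0,0.02,0,0,0]
    - [-1,0,0,0,0,0,0]

```text
time_s: 3.22
tool_pos: [0.5166, 0.282, 0.1632]
tool_rot: [[0.935, -0.354, -0.007], [-0.354, -0.935, -0.005], [-0.005, 0.007, -1.0]]
force: [-1.0, 0.9, -0.8]
grip_width: 0.0853
```

```bash
python3 - <<'E'
from plan import *
shot('wrist','w4')
s=telemetry.read_state(); print(s['time_s'],s['tool_pos'].round(4),s['tool_rot'].round(4))
im,d,ci=load('w4'); P=cloud(ci,d)
t=(P[...,2]>.12)&(P[...,2]<.14)&(P[...,0]>.49)&(P[...,0]<.55)&(P[...,1]>.26)&(P[...,1]<.32); vv,uu=np.nonzero(t); print('top px',uu.mean(),vv.mean(),P[t].mean(0).round(4), onz(ci,uu.mean(),vv.mean(),.128).round(4))
E
```

```text
3.2667 [0.5175 0.2831 0.1654] [[ 0.9356 -0.3531 -0.0047]
 [-0.3531 -0.9356 -0.0033]
 [-0.0032  0.0047 -1.    ]]
top px 314.34978540772534 261.3476394849785 [0.5186 0.2889 0.1267] [0.5188 0.2894 0.128 ]
```

View pics/w4.png

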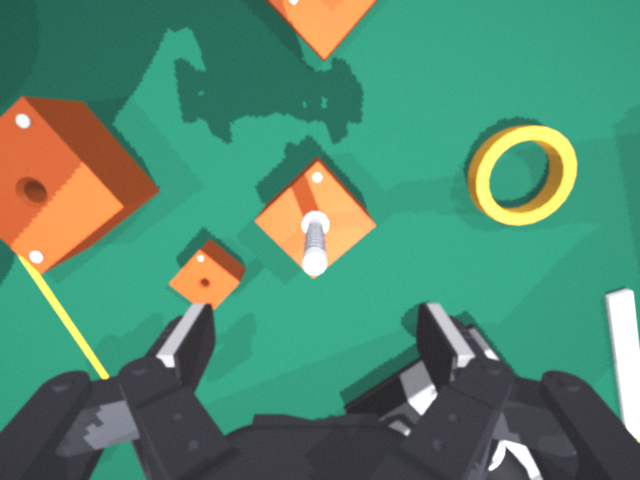

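>>> apply_moves:
  rows:
    - [-1,0,-0.002,0,0,0,0]
    - [-1,0,0,0,0,0,0]

```text
time_s: 3.43
tool_pos: [0.5207, 0.2885, 0.1691]
tool_rot: [[0.936, -0.351, 0.003], [-0.351, -0.936, 0.001], [0.002, -0.002, -1.0]]
force: [0.4, 0.5, -0.0]
grip_width: 0.0854
```

>>> apply_moves:
  rows:
    - [-1,-0.001,0,0.022,0,0,0]
    - [-1,-0.0005,0,0.022,0,0,0]
    - [-1,0,0,0.022,0,0,0]
    - [-1,0,0,0.02,0,0,0]
    - [-1,0,0,0,0,0,0]

```text
time_s: 3.85
tool_pos: [0.5162, 0.2883, 0.0785]
tool_rot: [[0.937, -0.349, -0.005], [-0.349, -0.937, -0.003], [-0.003, 0.004, -1.0]]
force: [-0.6, 0.3, -0.1]
grip_width: 0.0857
```

>>> apply_moves:
  rows:
    - [-1,0,0,0,0,0,0]
    - [-1,0,0,0,0,0,0]

```text
time_s: 4.02
tool_pos: [0.5192, 0.29, 0.0833]
tool_rot: [[0.937, -0.349, 0.003], [-0.349, -0.937, 0.001], [0.002, -0.002, -1.0]]
force: [-0.1, -0.3, 0.6]
grip_width: 0.0857
```

>>> apply_moves:
  rows:
    - [1,0,0,0,0,0,0]
    - [1,0,0,0,0,0,0]
    - [1,0,0,0,0,0,0]
    - [1,0,0,0,0,0,0]
    - [1,0,0,0,0,0,0]

```text
time_s: 4.43
tool_pos: [0.5181, 0.2894, 0.0818]
tool_rot: [[0.937, -0.349, 0.001], [-0.349, -0.937, 0.0], [0.001, -0.001, -1.0]]
force: [0.3, -0.1, -0.5]
grip_width: 0.0258
```

>>> apply_moves:
  rows:
    - [1,0,0,0,0,0,0]
    - [1,0,0,0,0,0,0]
    - [1,0,0,0,0,0,0]
    - [1,0,0,0,0,0,0]

```text
time_s: 4.77
tool_pos: [0.518, 0.2894, 0.0816]
tool_rot: [[0.937, -0.349, 0.0], [-0.349, -0.937, 0.0], [0.0, -0.0, -1.0]]
force: [0.5, -0.3, 2.9]
grip_width: 0.0117
```

```bash
python3 - <<'E'
from plan import *
shot('wrist','w5')
s=telemetry.read_state(); print(s['time_s'],s['tool_pos'].round(4),s['tool_rot'].round(4),s['force'],s['torque'],s['grip_width'])
E
```

```text
4.8167 [0.518  0.2894 0.0816] [[ 9.370e-01 -3.493e-01  4.000e-04]
 [-3.493e-01 -9.370e-01  2.000e-04]
 [ 3.000e-04 -3.000e-04 -1.000e+00]] [ 0.10471028 -0.06562533  3.50943335] [0.00481529 0.11446086 0.03307412] 0.011436536489309491
```

View pics/w5.png

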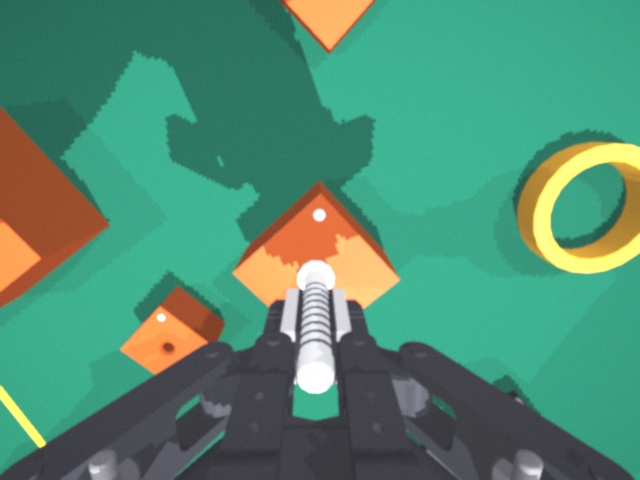

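>>> apply_moves:
  rows:
    - [1,0,0,-0.01,0,0,0]
    - [1,0,0,-0.02,0,0,0]
    - [1,0,0,-0.02,0,0,0]
    - [1,0,0,-0.025,0,0,0]
    - [1,0,0,-0.025,0,0,0]

```text
time_s: 5.23
tool_pos: [0.5173, 0.289, 0.1822]
tool_rot: [[0.937, -0.349, -0.001], [-0.349, -0.937, -0.001], [-0.001, 0.001, -1.0]]
force: [0.3, 0.4, -0.1]
grip_width: 0.0113
```

>>> apply_moves:
  rows:
    - [1,0,0,-0.025,0,0,0]
    - [1,0,0,-0.01,0,0,0]
    - [1,0,0,0,0,0,0]
    - [1,0,0,0,0,0,0]
    - [1,0,0,0,0,0,0]

```text
time_s: 5.65
tool_pos: [0.517, 0.2888, 0.2144]
tool_rot: [[0.937, -0.349, -0.003], [-0.349, -0.937, -0.002], [-0.002, 0.002, -1.0]]
force: [0.2, -1.1, -0.6]
grip_width: 0.0115
```

```bash
python3 - <<'E'
from plan import *
s=telemetry.read_state(); print(s['time_s'],s['tool_pos'].round(4),s['tool_rot'].round(4),s['force'],s['grip_width'])
shot('side','s6');shot('scene','c6');shot('wrist','w6')
im,_,c=load('s6'); p=s['tool_pos']; a=[p[0],p[1],p[2]-.0766]; b=[p[0],p[1],p[2]+.0464]
print(np.round(proj(c,a),1),np.round(proj(c,b),1)); u,v=map(int,proj(c,a)); cv2.imwrite('pics/s6c.png',cv2.resize(im[v-60:v+20,u-40:u+40],None,fx=7,fy=7,interpolation=cv2.INTER_CUBIC)); print(u-40,v-60)
im,_,c=load('c6'); print(np.round(proj(c,a),1),np.round(proj(c,b),1)); u,v=map(int,proj(c,a)); cv2.imwrite('pics/c6c.png',cv2.resize(im[v-60:v+20,u-40:u+40],None,fx=7,fy=7,interpolation=cv2.INTER_CUBIC)); print(u-40,v-60)
E
```

```text
5.65 [0.517  0.2888 0.2144] [[ 0.937  -0.3492 -0.0028]
 [-0.3492 -0.937  -0.0016]
 [-0.0021  0.0025 -1.    ]] [ 0.1566002  -1.14425762 -0.57340876] 0.011464731721857023
[269.9 165. ] [267. 111.]
229 104
[377.4 170.2] [381.6 131.8]
337 110
```

View pics/s6c.png

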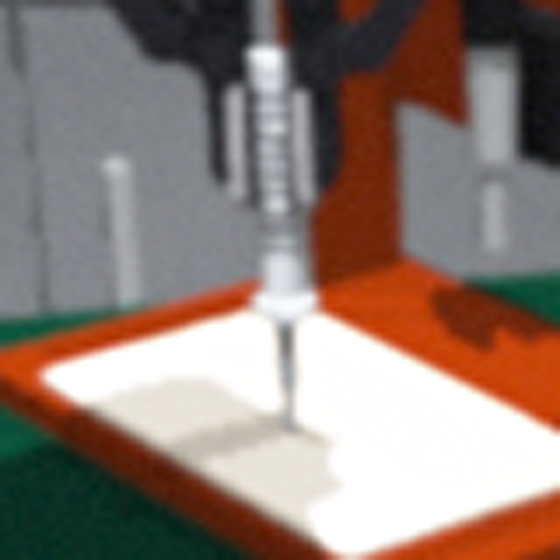

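View pics/c6c.png

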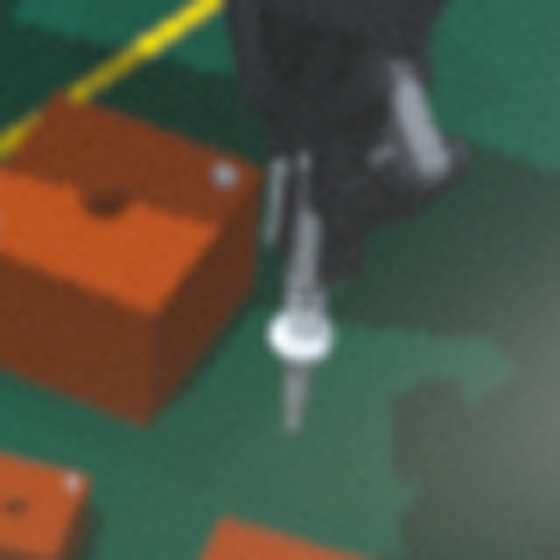

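View pics/w6.png

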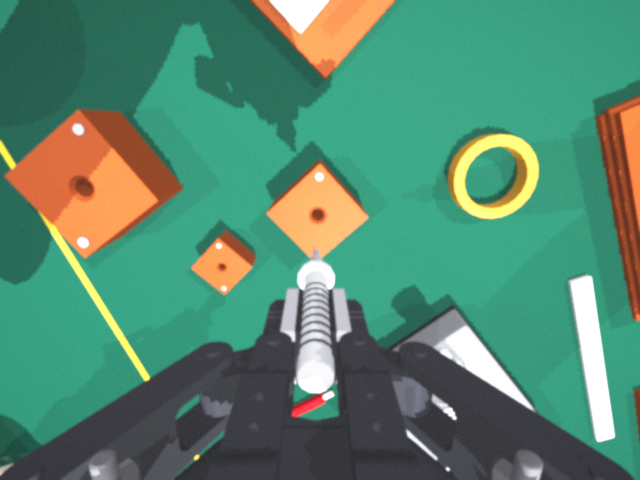

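The pin hangs straight and its tip is where predicted (side 270,166; wrist 315,251). Going to the button.

```bash
python3 - <<'E'
from plan import *
im,_,c=load('w6'); print(proj(c,[.517,.2888,.1378]), onz(c,317.5,213.5,.045).round(4))
plan([.556,-.067,.216],-20.4,g=1)
cv2.imwrite('pics/w6c.png',cv2.resize(im[190:300,260:380],None,fx=5,fy=5,interpolation=cv2.INTER_CUBIC))
E
```

```text
(np.float64(315.4930862508229), np.float64(249.11063907966192)) [0.5189 0.2892 0.045 ]
[[1, 0.0161, 0.032, -0.0002, 0, 0, -0.0], [1, 0.0161, 0.032, -0.0002, 0, 0, -0.0], [1, 0.0161, 0.032, -0.0002, 0, 0, -0.0], [1, 0.0161, 0.032, -0.0002, 0, 0, -0.0], [1, 0.0161, 0.032, -0.0002, 0, 0, -0.0]]
[[1, 0.0161, 0.032, -0.0002, 0, 0, -0.0], [1, 0.0161, 0.032, -0.0002, 0, 0, -0.0], [1, 0.0161, 0.032, -0.0002, 0, 0, -0.0], [1, 0.0161, 0.032, -0.0002, 0, 0, -0.0], [1, 0.0161, 0.032, -0.0002, 0, 0, -0.0]]
```

View pics/w6c.png

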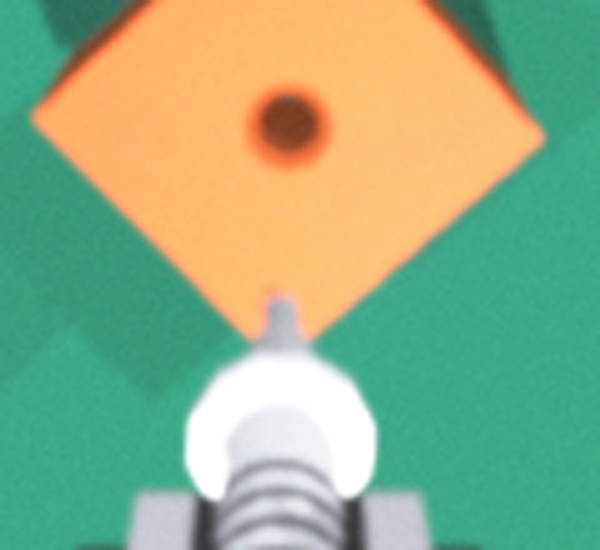

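>>> apply_moves:
  rows:
    - [1,0.016,0.032,0,0,0,0]
    - [1,0.016,0.032,0,0,0,0]
    - [1,0.016,0.032,0,0,0,0]
    - [1,0.016,0.032,0,0,0,0]
    - [1,0.016,0.032,0,0,0,0]

```text
time_s: 6.22
tool_pos: [0.5363, 0.1099, 0.2152]
tool_rot: [[0.937, -0.349, -0.002], [-0.349, -0.937, -0.0], [-0.002, 0.001, -1.0]]
force: [0.9, 0.4, -1.5]
grip_width: 0.0116
```

>>> apply_moves:
  rows:
    - [1,0.016,0.032,0,0,0,0]
    - [1,0.016,0.032,0,0,0,0]
    - [1,0.016,0.032,0,0,0,0]
    - [1,0.016,0.032,0,0,0,0]
    - [1,0.016,0.028,0,0,0,0]

```text
time_s: 6.63
tool_pos: [0.5566, -0.0648, 0.2153]
tool_rot: [[0.937, -0.35, -0.002], [-0.35, -0.937, -0.0], [-0.002, 0.001, -1.0]]
force: [0.2, -0.6, -0.8]
grip_width: 0.0117
```

>>> apply_moves:
  rows:
    - [1,0,0.004,0.01,0,0,0]
    - [1,0,0,0.02,0,0,0]
    - [1,0,0,0.01,0,0,0]
    - [1,0,0,0,0,0,0]
    - [1,0,0,0,0,0,0]

```text
time_s: 7.05
tool_pos: [0.5551, -0.0656, 0.1751]
tool_rot: [[0.937, -0.348, -0.003], [-0.348, -0.937, 0.001], [-0.003, 0.001, -1.0]]
force: [0.6, 0.2, 0.4]
grip_width: 0.0113
```

```bash
python3 - <<'E'
from plan import *
s=telemetry.read_state(); print(s['time_s'],s['tool_pos'].round(4),s['tool_rot'].round(4),s['force'],s['grip_width'])
im,d,c=shot('wrist','w7'); p=s['tool_pos']; 
print('tip pred',proj(c,[p[0],p[1],p[2]-.0766]),'btn pred',proj(c,[.5559,-.0675,.036]))
cv2.imwrite('pics/w7c.png',cv2.resize(im[120:300,220:420],None,fx=3.3,fy=3.3,interpolation=cv2.INTER_CUBIC))
E
```

```text
7.05 [ 0.5551 -0.0656  0.1751] [[ 9.374e-01 -3.484e-01 -3.200e-03]
 [-3.484e-01 -9.374e-01  5.000e-04]
 [-3.200e-03  6.000e-04 -1.000e+00]] [0.63819731 0.2490783  0.36067672] 0.011345475293172447
tip pred (np.float64(315.38357312808967), np.float64(249.3673952159889)) btn pred (np.float64(317.3162540999475), np.float64(225.6985444308749))
```

View pics/w7c.png

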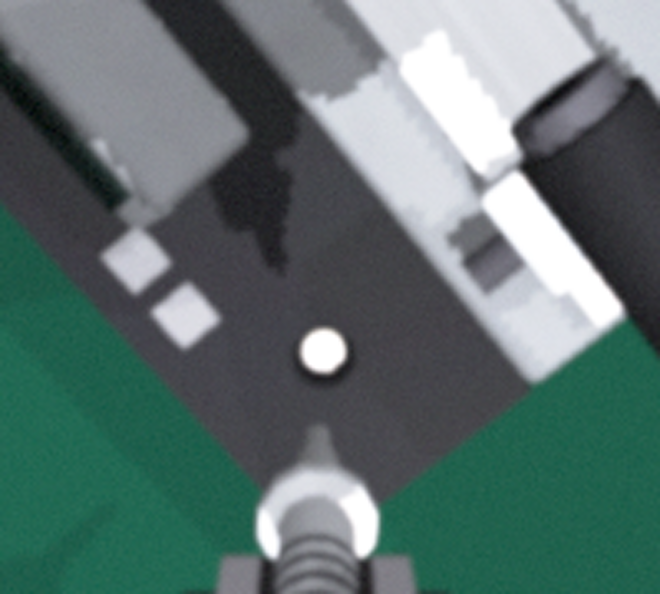

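>>> apply_moves:
  rows:
    - [1,0.001,0.002,0.015,0,0,0]
    - [1,0,0,0.02,0,0,0]
    - [1,0,0,0.015,0,0,0]
    - [1,0,0,0,0,0,0]
    - [1,0,0,0,0,0,0]

```text
time_s: 7.52
tool_pos: [0.5563, -0.068, 0.1266]
tool_rot: [[0.937, -0.348, -0.0], [-0.348, -0.937, 0.0], [-0.0, 0.0, -1.0]]
force: [-0.2, -1.0, 0.5]
grip_width: 0.0112
```

>>> apply_moves:
  rows:
    - [1,0,0,0,0,0,0]
    - [1,0,0,0,0,0,0]

```text
time_s: 7.68
tool_pos: [0.5576, -0.0685, 0.1281]
tool_rot: [[0.937, -0.349, 0.003], [-0.349, -0.937, -0.0], [0.003, -0.001, -1.0]]
force: [-0.3, 0.7, 0.1]
grip_width: 0.0115
```

```bash
python3 - <<'E'
from plan import *
s=telemetry.read_state(); print(s['time_s'],s['tool_pos'].round(4),s['tool_rot'].round(4),s['force'],s['grip_width'])
im,d,c=shot('wrist','w8'); p=s['tool_pos']; 
print('tip pred',proj(c,[p[0],p[1],p[2]-.0766]),'btn pred',proj(c,[.5555,-.0677,.036]))
cv2.imwrite('pics/w8c.png',cv2.resize(im[200:290,260:380],None,fx=6,fy=6,interpolation=cv2.INTER_CUBIC))
im,d,c=shot('side','s8'); u,v=map(int,proj(c,[p[0],p[1],p[2]-.0766])); print('side tip',proj(c,[p[0],p[1],p[2]-.0766]),'btn',proj(c,[.5555,-.0677,.036]),u-40,v-50)
cv2.imwrite('pics/s8c.png',cv2.resize(im[v-50:v+30,u-40:u+40],None,fx=7,fy=7,interpolation=cv2.INTER_CUBIC))
E
```

```text
7.6833 [ 0.5576 -0.0685  0.1281] [[ 9.372e-01 -3.488e-01  3.200e-03]
 [-3.488e-01 -9.372e-01 -4.000e-04]
 [ 3.100e-03 -7.000e-04 -1.000e+00]] [-0.29837984  0.66212792  0.06388173] 0.011496378678012167
tip pred (np.float64(314.6433461274319), np.float64(249.48238818646215)) btn pred (np.float64(311.50160419349663), np.float64(242.07222239910138))
side tip (np.float64(329.16942744623964), np.float64(290.2339245683659)) btn (np.float64(327.738000681921), np.float64(296.88872470380466)) 289 240
```

View pics/w8c.png

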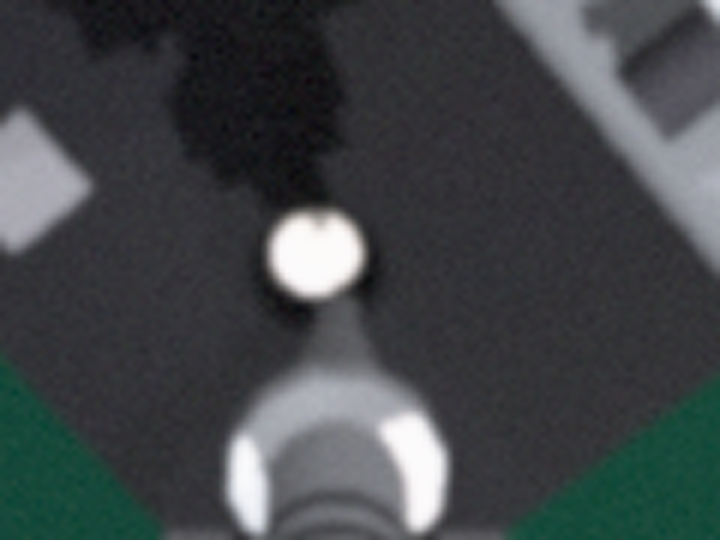

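View pics/s8c.png

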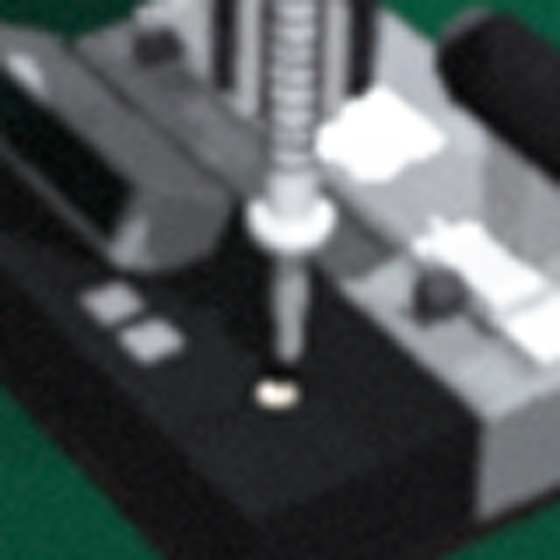

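>>> apply_moves:
  rows:
    - [1,-0.001,0,0,0,0,0]
    - [1,0,0,0,0,0,0]
    - [1,0,0,0,0,0,0]
    - [1,0,0,0,0,0,0]
    - [1,0,0,0,0,0,0]

```text
time_s: 8.2
tool_pos: [0.5553, -0.0683, 0.1263]
tool_rot: [[0.937, -0.349, -0.0], [-0.349, -0.937, -0.0], [-0.0, 0.0, -1.0]]
force: [-0.3, -0.5, -1.0]
grip_width: 0.0116
```

```bash
python3 - <<'E'
from plan import *
s=telemetry.read_state(); print(s['time_s'],s['tool_pos'].round(4),s['tool_rot'].round(4),s['force'],s['grip_width'])
im,d,c=shot('wrist','w9'); p=s['tool_pos']; 
print('tip pred',proj(c,[p[0],p[1],p[2]-.0766]),'btn pred',proj(c,[.5555,-.0677,.036]))
cv2.imwrite('pics/w9c.png',cv2.resize(im[200:290,260:380],None,fx=6,fy=6,interpolation=cv2.INTER_CUBIC))
m=(im[225:258,295:330].min(2)>150).astype(np.uint8); n,l,st,cc=cv2.connectedComponentsWithStats(m); print(st,cc+[295,225])
E
```

```text
8.2 [ 0.5553 -0.0683  0.1263] [[ 9.370e-01 -3.493e-01 -1.000e-04]
 [-3.493e-01 -9.370e-01 -0.000e+00]
 [-1.000e-04  0.000e+00 -1.000e+00]] [-0.29516404 -0.51374237 -1.01988077] 0.01163500536079884
tip pred (np.float64(315.00374027765633), np.float64(249.39654835554225)) btn pred (np.float64(314.9663129630459), np.float64(241.94201893367276))
[[  0   0  35  33 997]
 [ 14  10  14  15 158]] [[311.39217653 240.84954865]
 [315.83544304 241.94936709]]
```

View pics/w9c.png

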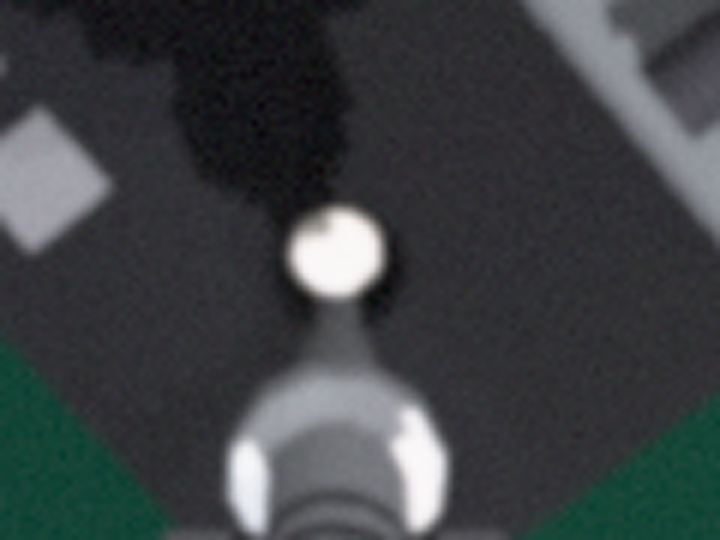

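>>> apply_moves:
  rows:
    - [1,0,0,0.004,0,0,0]
    - [1,0,0,0.004,0,0,0]
    - [1,0,0,0.004,0,0,0]
    - [1,0,0,0,0,0,0]
    - [1,0,0,0,0,0,0]

```text
time_s: 8.67
tool_pos: [0.5549, -0.0682, 0.1137]
tool_rot: [[0.937, -0.349, -0.001], [-0.349, -0.937, 0.0], [-0.001, 0.0, -1.0]]
force: [0.3, -1.2, -0.7]
grip_width: 0.0114
```

>>> apply_moves:
  rows:
    - [1,0,0,0.002,0,0,0]
    - [1,0,0,0.002,0,0,0]
    - [1,0,0,0,0,0,0]
    - [1,0,0,0,0,0,0]

```text
time_s: 9.0
tool_pos: [0.5556, -0.0683, 0.1107]
tool_rot: [[0.937, -0.349, 0.001], [-0.349, -0.937, -0.0], [0.001, -0.0, -1.0]]
force: [-0.5, -0.1, 1.9]
grip_width: 0.0117
```

>>> apply_moves:
  rows:
    - [1,0,0,0.002,0,0,0]
    - [1,0,0,0.001,0,0,0]
    - [1,0,0,0.001,0,0,0]
    - [1,0,0,0,0,0,0]

```text
time_s: 9.33
tool_pos: [0.556, -0.0684, 0.1079]
tool_rot: [[0.937, -0.349, 0.002], [-0.349, -0.937, -0.0], [0.002, -0.001, -1.0]]
force: [-2.0, 1.0, 9.7]
grip_width: 0.0113
```

>>> apply_moves:
  rows:
    - [1,0,0,0.0005,0,0,0]
    - [1,0,0,0,0,0,0]
    - [1,0,0,0,0,0,0]
    - [1,0,0,0,0,0,0]
    - [1,0,0,0,0,0,0]

```text
time_s: 9.75
tool_pos: [0.5561, -0.0683, 0.1079]
tool_rot: [[0.937, -0.349, 0.003], [-0.349, -0.937, -0.0], [0.003, -0.001, -1.0]]
force: [-2.5, -0.7, 11.7]
grip_width: 0.0113
```

>>> apply_moves:
  rows:
    - [1,0,0,0,0,0,0]
    - [1,0,0,0,0,0,0]
    - [1,0,0,0,0,0,0]
    - [1,0,0,0,0,0,0]

```text
time_s: 10.08
tool_pos: [0.5561, -0.0683, 0.1079]
tool_rot: [[0.937, -0.349, 0.003], [-0.349, -0.937, -0.0], [0.003, -0.001, -1.0]]
force: [-3.2, 0.1, 12.2]
grip_width: 0.0115
```

```bash
python3 - <<'E'
from plan import *
s=telemetry.read_state(); print(s['time_s'],s['tool_pos'].round(4),s['force'])
im,d,c=shot('side','s10'); 
cv2.imwrite('pics/s10c.png',cv2.resize(im[215:315,250:390],None,fx=5,fy=5,interpolation=cv2.INTER_CUBIC))
E
```

```text
10.0833 [ 0.5561 -0.0683  0.1079] [-3.17509795  0.10078156 12.17263243]
```

View pics/s10c.png

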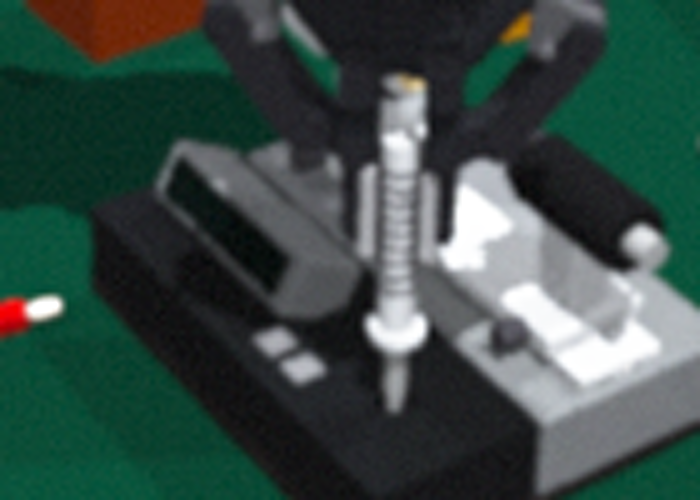

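>>> apply_moves:
  rows:
    - [1,0,0,0,0,0,0]
    - [1,0,0,0,0,0,0]
    - [1,0,0,-0.008,0,0,0]
    - [1,0,0,-0.012,0,0,0]
    - [1,0,0,-0.02,0,0,0]

```text
time_s: 10.55
tool_pos: [0.5536, -0.068, 0.1441]
tool_rot: [[0.937, -0.349, -0.005], [-0.349, -0.937, 0.001], [-0.005, 0.001, -1.0]]
force: [0.4, -0.2, -0.6]
grip_width: 0.0118
```

>>> apply_moves:
  rows:
    - [1,0,0,-0.03,0,0,0]
    - [1,0,0,-0.03,0,0,0]
    - [1,0,0,-0.01,0,0,0]
    - [1,0,0,0,0,0,0]

```text
time_s: 10.88
tool_pos: [0.5573, -0.0685, 0.2189]
tool_rot: [[0.937, -0.349, 0.006], [-0.349, -0.937, -0.001], [0.006, -0.002, -1.0]]
force: [-0.3, -0.1, 1.0]
grip_width: 0.0117
```

```bash
python3 - <<'E'
from plan import *
s=telemetry.read_state(); print(s['time_s'],s['tool_pos'].round(4),s['tool_rot'].round(4),s['force'],s['grip_width'])
shot('wrist','w11')
plan([.518,.2894,.216],-20.4,g=1)
im,_,_=load('w11'); cv2.imwrite('pics/w11c.png',cv2.resize(im[170:300,240:400],None,fx=4,fy=4,interpolation=cv2.INTER_CUBIC))
E
```

```text
10.8833 [ 0.5573 -0.0685  0.2189] [[ 9.370e-01 -3.492e-01  6.400e-03]
 [-3.492e-01 -9.370e-01 -8.000e-04]
 [ 6.300e-03 -1.500e-03 -1.000e+00]] [-0.29283912 -0.13965124  1.00848628] 0.011669932191950928
[[1, -0.0161, -0.0322, 0.0001, 0, 0, -0.0], [1, -0.0161, -0.0322, 0.0001, 0, 0, -0.0], [1, -0.0161, -0.0322, 0.0001, 0, 0, -0.0], [1, -0.0161, -0.0322, 0.0001, 0, 0, -0.0], [1, -0.0161, -0.0322, 0.0001, 0, 0, -0.0]]
[[1, -0.016, -0.0322, 0.0001, 0, 0, -0.0], [1, -0.016, -0.0322, 0.0001, 0, 0, -0.0], [1, -0.016, -0.0322, 0.0001, 0, 0, -0.0], [1, -0.016, -0.0322, 0.0001, 0, 0, -0.0], [1, -0.016, -0.0322, 0.0001, 0, 0, -0.0]]
```

View pics/w11c.png

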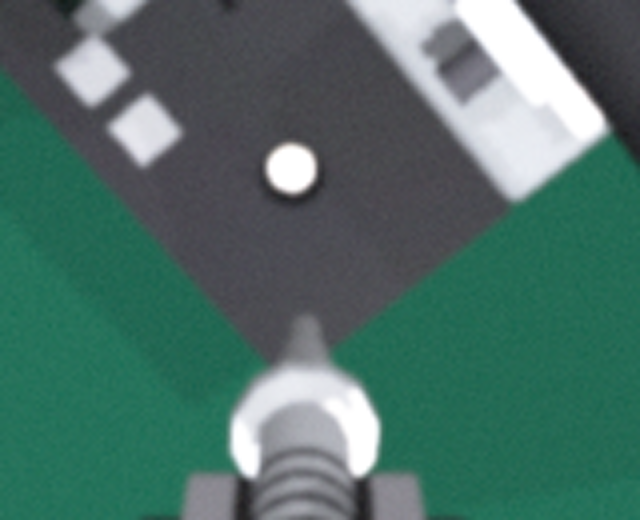

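Button is back up (wrist 313,212) and the pin still straight. Returning to the stand.

>>> apply_moves:
  rows:
    - [1,-0.016,-0.032,0,0,0,0]
    - [1,-0.016,-0.032,0,0,0,0]
    - [1,-0.016,-0.032,0,0,0,0]
    - [1,-0.016,-0.032,0,0,0,0]
    - [1,-0.016,-0.032,0,0,0,0]

```text
time_s: 11.35
tool_pos: [0.5344, 0.1107, 0.2129]
tool_rot: [[0.937, -0.35, -0.005], [-0.35, -0.937, -0.001], [-0.004, 0.003, -1.0]]
force: [1.0, 0.5, -0.4]
grip_width: 0.0112
```

>>> apply_moves:
  rows:
    - [1,-0.016,-0.032,0,0,0,0]
    - [1,-0.016,-0.032,0,0,0,0]
    - [1,-0.016,-0.032,0,0,0,0]
    - [1,-0.016,-0.032,0,0,0,0]
    - [1,-0.016,-0.032,0,0,0,0]

```text
time_s: 11.77
tool_pos: [0.5155, 0.2885, 0.2127]
tool_rot: [[0.937, -0.349, -0.004], [-0.349, -0.937, -0.002], [-0.003, 0.004, -1.0]]
force: [0.7, 1.1, -0.1]
grip_width: 0.0111
```

>>> apply_moves:
  rows:
    - [1,0,0,0.03,0,0,0]
    - [1,0,0,0.03,0,0,0]
    - [1,0,0,0.015,0,0,0]
    - [1,0,0,0,0,0,0]
    - [1,0,0,0,0,0,0]

```text
time_s: 12.18
tool_pos: [0.5153, 0.2865, 0.1378]
tool_rot: [[0.937, -0.349, -0.006], [-0.349, -0.937, -0.003], [-0.004, 0.005, -1.0]]
force: [0.4, -0.0, -0.2]
grip_width: 0.0114
```

>>> apply_moves:
  rows:
    - [1,0,0,0,0,0,0]
    - [1,0,0,0,0,0,0]
    - [1,0,0,0,0,0,0]
    - [1,0,0,0,0,0,0]

```text
time_s: 12.52
tool_pos: [0.518, 0.2876, 0.1421]
tool_rot: [[0.937, -0.35, 0.002], [-0.35, -0.937, 0.001], [0.002, -0.002, -1.0]]
force: [-0.7, 0.7, -0.1]
grip_width: 0.0117
```

```bash
python3 - <<'E'
from plan import *
s=telemetry.read_state(); print(s['time_s'],s['tool_pos'].round(4),s['tool_rot'].round(4),s['force'],s['grip_width'])
im,d,c=shot('wrist','w12'); p=s['tool_pos']
print('tip pred',proj(c,[p[0],p[1],p[2]-.0766]),'hole pred',proj(c,[.518,.2894,.045]),proj(c,[.519,.288,.045]))
cv2.imwrite('pics/w12c.png',cv2.resize(im[190:290,250:380],None,fx=6,fy=6,interpolation=cv2.INTER_CUBIC))
E
```

```text
12.5167 [0.518  0.2876 0.1421] [[ 0.9369 -0.3497  0.0022]
 [-0.3497 -0.9369  0.0012]
 [ 0.0016 -0.0019 -1.    ]] [-0.7312683   0.68753255 -0.14224349] 0.011703075140312373
tip pred (np.float64(314.82793047339834), np.float64(249.66332592402867)) hole pred (np.float64(313.9729269467098), np.float64(237.81980864606712)) (np.float64(315.95656230344974), np.float64(239.09188241196372))
```

View pics/w12c.png

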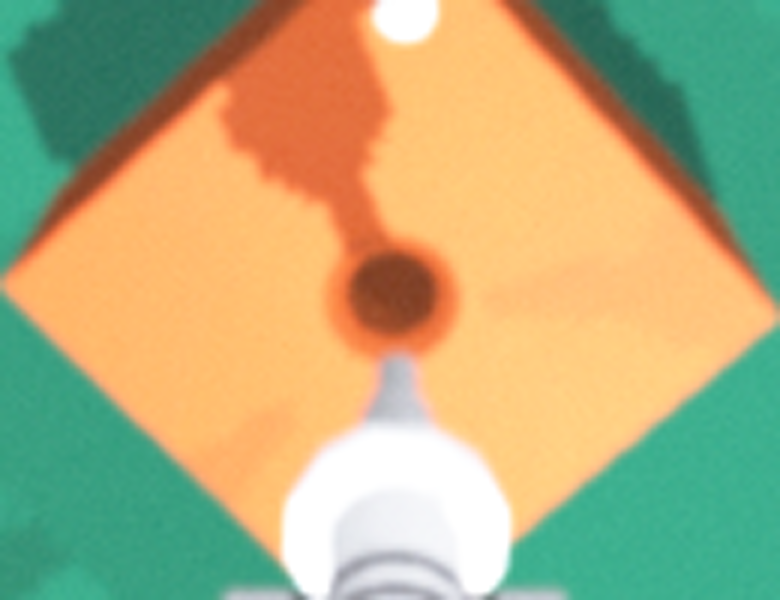

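Tip (316,249) and hole (315,240) line up to within about 0.6 mm. Descending.

>>> apply_moves:
  rows:
    - [1,-0.0003,-0.0005,0.012,0,0,0]
    - [1,0,0,0.012,0,0,0]
    - [1,0,0,0.012,0,0,0]
    - [1,0,0,0,0,0,0]
    - [1,0,0,0,0,0,0]

```text
time_s: 12.98
tool_pos: [0.5171, 0.288, 0.1049]
tool_rot: [[0.937, -0.349, -0.0], [-0.349, -0.937, -0.0], [-0.0, 0.0, -1.0]]
force: [-0.3, 0.0, -1.5]
grip_width: 0.0116
```

>>> apply_moves:
  rows:
    - [1,0,0,0.01,0,0,0]
    - [1,0,0,0.01,0,0,0]
    - [1,0,0,0,0,0,0]
    - [1,0,0,0,0,0,0]

```text
time_s: 13.32
tool_pos: [0.5168, 0.288, 0.0841]
tool_rot: [[0.937, -0.349, -0.001], [-0.349, -0.937, -0.0], [-0.001, 0.001, -1.0]]
force: [0.5, 0.1, 0.2]
grip_width: 0.0116
```

>>> apply_moves:
  rows:
    - [1,0,0,0.002,0,0,0]
    - [1,0,0,0.0015,0,0,0]
    - [1,0,0,0,0,0,0]
    - [1,0,0,0,0,0,0]

```text
time_s: 13.65
tool_pos: [0.5171, 0.288, 0.0816]
tool_rot: [[0.937, -0.349, 0.0], [-0.349, -0.937, 0.0], [0.0, -0.0, -1.0]]
force: [-0.8, 0.3, 0.7]
grip_width: 0.0116
```

>>> apply_moves:
  rows:
    - [1,0,0,0.001,0,0,0]
    - [1,0,0,0,0,0,0]
    - [1,0,0,0,0,0,0]

```text
time_s: 13.9
tool_pos: [0.5172, 0.2881, 0.0816]
tool_rot: [[0.937, -0.349, 0.001], [-0.349, -0.937, 0.0], [0.001, -0.001, -1.0]]
force: [-1.7, -0.8, 6.6]
grip_width: 0.0113
```

Seated: contact at the original height of 0.0816 m. Releasing.

>>> apply_moves:
  rows:
    - [1,0,0,-0.001,0,0,0]
    - [-0.5,0,0,0,0,0,0]
    - [-0.5,0,0,0,0,0,0]
    - [-1,0,0,0,0,0,0]
    - [-1,0,0,0,0,0,0]

```text
time_s: 14.32
tool_pos: [0.5169, 0.288, 0.081]
tool_rot: [[0.937, -0.349, -0.0], [-0.349, -0.937, -0.0], [-0.0, 0.0, -1.0]]
force: [-0.1, 0.3, 0.7]
grip_width: 0.0593
```

>>> apply_moves:
  rows:
    - [-1,0,0,0,0,0,0]
    - [-1,0,0,0,0,0,0]
    - [-1,0,0,-0.02,0,0,0]
    - [-1,0,0,-0.03,0,0,0]
    - [-1,0,0,-0.04,0,0,0]

```text
time_s: 14.73
tool_pos: [0.515, 0.2869, 0.1689]
tool_rot: [[0.937, -0.349, -0.007], [-0.349, -0.937, -0.004], [-0.005, 0.006, -1.0]]
force: [0.1, 0.7, 0.7]
grip_width: 0.0854
```

>>> apply_moves:
  rows:
    - [-1,0,0,-0.035,0,0,0]
    - [-1,0,-0.02,-0.02,0,0,0]
    - [-1,0,-0.02,0,0,0,0]
    - [-1,0,0,0,0,0,0]

```text
time_s: 15.07
tool_pos: [0.5328, 0.3288, 0.2285]
tool_rot: [[0.938, -0.347, 0.005], [-0.347, -0.938, 0.004], [0.003, -0.006, -1.0]]
force: [-0.6, -1.1, -0.2]
grip_width: 0.0855
```

```bash
python3 - <<'E'
from plan import *
s=telemetry.read_state(); print(s['time_s'],s['tool_pos'].round(4),s['tool_rot'].round(4),s['force'],s['grip_width'],s['joint_pos'].round(2))
im,d,c=shot('wrist','w13');P=cloud(c,d)
t=(P[...,2]>.10)&(P[...,2]<.15)&(P[...,0]>.49)&(P[...,0]<.55)&(P[...,1]>.26)&(P[...,1]<.32); print(np.percentile(P[t][:,2],90)); t&=P[...,2]>.123; print('top',P[t].mean(0).round(4))
for q in ([.4017,-.2897],[.41,-.27]): print(q,proj(c,q+[.06]))
a=cv2.resize(im[180:300,250:380],None,fx=4,fy=4); im2,_,_=shot('side','s13'); b=cv2.resize(im2[165:240,240:310],None,fx=6.4,fy=6.4)[:480]
cv2.imwrite('pics/w13c.png',cv2.resize(np.hstack([a,b]),None,fx=.8,fy=.8))
E
```

```text
15.0667 [0.5328 0.3288 0.2285] [[ 0.9377 -0.3474  0.005 ]
 [-0.3474 -0.9377  0.0043]
 [ 0.0032 -0.0058 -1.    ]] [-0.58637382 -1.09374446 -0.15179217] 0.08545826757506887 [0.55 0.49 0.37 1.44 0.   2.48]
0.12815891527763412
top [0.5174 0.2876 0.1273]
[0.4017, -0.2897] (np.float64(378.0049211566738), np.float64(634.2791977327256))
[0.41, -0.27] (np.float64(379.46092435111996), np.float64(625.1859289689382))
```

View pics/w13c.png

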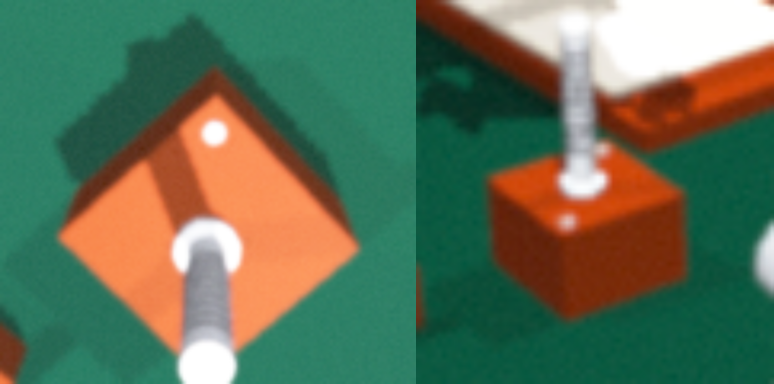

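Pin is seated: top at 0.128 m, collar flush on the stand. Now the block.

```bash
python3 -c "
from plan import *
plan([.3626,-.2814,.228],78)"
```

```text
[[-1, 0.0032, 0.0369, -0.0001, 0, 0, -0.101], [-1, -0.0006, 0.0371, -0.0001, 0, 0, -0.101], [-1, -0.0043, 0.0368, -0.0001, 0, 0, -0.101], [-1, -0.008, 0.0362, -0.0001, 0, 0, -0.101], [-1, -0.0116, 0.0352, -0.0001, 0, 0, -0.101]]
[[-1, -0.0151, 0.0339, -0.0001, 0, 0, -0.101], [-1, -0.0184, 0.0322, -0.0001, 0, 0, -0.101], [-1, -0.0216, 0.0301, -0.0001, 0, 0, -0.101], [-1, -0.0245, 0.0278, -0.0001, 0, 0, -0.101], [-1, -0.0272, 0.0252, -0.0001, 0, 0, -0.101]]
[[-1, -0.0296, 0.0223, -0.0001, 0, 0, -0.101], [-1, -0.0317, 0.0192, -0.0001, 0, 0, -0.101], [-1, -0.0335, 0.0159, -0.0001, 0, 0, -0.101], [-1, -0.0349, 0.0125, -0.0001, 0, 0, -0.101], [-1, -0.036, 0.0089, -0.0001, 0, 0, -0.101]]
[[-1, -0.0367, 0.0052, -0.0001, 0, 0, -0.101], [-1, -0.037, 0.0015, -0.0001, 0, 0, -0.101]]
```

>>> apply_moves:
  rows:
    - [-1,0.003,0.037,0,0,0,-0.1]
    - [-1,-0.001,0.037,0,0,0,-0.1]
    - [-1,-0.004,0.037,0,0,0,-0.1]
    - [-1,-0.008,0.036,0,0,0,-0.1]
    - [-1,-0.012,0.035,0,0,0,-0.1]

```text
time_s: 15.58
tool_pos: [0.4784, 0.145, 0.2251]
tool_rot: [[0.989, 0.148, -0.002], [0.148, -0.989, -0.001], [-0.003, 0.001, -1.0]]
force: [0.8, -0.8, 0.0]
grip_width: 0.0856
```

>>> apply_moves:
  rows:
    - [-1,-0.015,0.034,0,0,0,-0.1]
    - [-1,-0.018,0.032,0,0,0,-0.1]
    - [-1,-0.022,0.03,0,0,0,-0.1]
    - [-1,-0.024,0.028,0,0,0,-0.1]
    - [-1,-0.027,0.025,0,0,0,-0.1]

```text
time_s: 16.0
tool_pos: [0.4279, -0.0323, 0.2255]
tool_rot: [[0.797, 0.604, -0.002], [0.604, -0.797, -0.0], [-0.002, -0.001, -1.0]]
force: [1.3, -1.3, 0.3]
grip_width: 0.0852
```

>>> apply_moves:
  rows:
    - [-1,-0.03,0.022,0,0,0,-0.1]
    - [-1,-0.032,0.019,0,0,0,-0.1]
    - [-1,-0.034,0.016,0,0,0,-0.1]
    - [-1,-0.035,0.012,0,0,0,-0.1]
    - [-1,-0.036,0.009,0,0,0,-0.11]

```text
time_s: 16.42
tool_pos: [0.3755, -0.2045, 0.2256]
tool_rot: [[0.417, 0.909, -0.002], [0.909, -0.417, 0.001], [-0.0, -0.002, -1.0]]
force: [0.1, -0.8, -0.4]
grip_width: 0.0851
```

>>> apply_moves:
  rows:
    - [-1,-0.037,0.005,0,0,0,-0.11]
    - [-1,-0.037,0.002,0,0,0,-0.11]
    - [-1,0,0,0,0,0,0]
    - [-1,0,0,0,0,0,0]
    - [-1,0,0,0,0,0,0]

```text
time_s: 16.83
tool_pos: [0.3567, -0.2709, 0.2255]
tool_rot: [[0.223, 0.975, -0.002], [0.975, -0.223, 0.002], [0.001, -0.002, -1.0]]
force: [0.6, -0.1, 0.1]
grip_width: 0.0855
```

```bash
python3 - <<'E'
from plan import *
s=telemetry.read_state(); print(s['time_s'],s['tool_pos'].round(4),s['tool_rot'].round(4),s['joint_pos'].round(2))
im,d,c=shot('wrist','w14');P=cloud(c,d)
t=(P[...,2]>.055)&(P[...,2]<.066)&(P[...,0]>.36)&(P[...,0]<.44)&(P[...,1]>-.33)&(P[...,1]<-.24); print(np.median(P[t][:,2]),cv2.minAreaRect(P[t][:,:2].astype(np.float32)))
print('pred',proj(c,[.4017,-.2897,.06]))
E
```

```text
16.8333 [ 0.3567 -0.2709  0.2255] [[ 0.2234  0.9747 -0.0017]
 [ 0.9747 -0.2234  0.0016]
 [ 0.0012 -0.002  -1.    ]] [-0.65  0.14 -0.13  1.3   0.   -0.42]
0.05925273591434216 ((0.4018216133117676, -0.28943565487861633), (0.01724197342991829, 0.03257720544934273), 77.1092758178711)
pred (np.float64(306.61946110015344), np.float64(265.86311946827703))
```

View pics/w14.png

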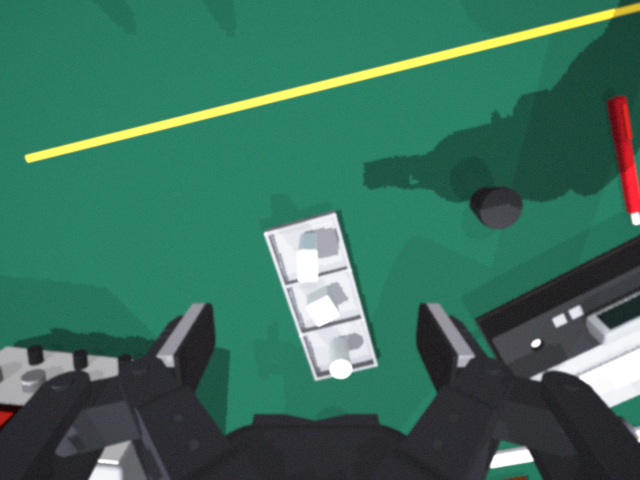

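Block top confirmed at (307,264) at a height of 0.059–0.060 m, agreeing with the first view to 0.3 mm. Moving above it.

>>> apply_moves:
  rows:
    - [-1,-0.004,0.024,0.025,0,0,0]
    - [-1,-0.004,0.024,0.025,0,0,0]
    - [-1,0,0,0.02,0,0,0]
    - [-1,0,0,0,0,0,0]
    - [-1,0,0,0,0,0,0]

```text
time_s: 17.3
tool_pos: [0.4021, -0.2876, 0.1553]
tool_rot: [[0.219, 0.976, -0.004], [0.976, -0.219, 0.003], [0.002, -0.004, -1.0]]
force: [-0.6, 0.1, 0.3]
grip_width: 0.0851
```

>>> apply_moves:
  rows:
    - [-1,0,0,0,0,0,0]
    - [-1,0,0,0,0,0,0]
    - [-1,0,0,0,0,0,0]
    - [-1,0,0,0,0,0,0]

```text
time_s: 17.63
tool_pos: [0.4033, -0.2901, 0.1577]
tool_rot: [[0.221, 0.975, 0.002], [0.975, -0.221, -0.002], [-0.001, 0.002, -1.0]]
force: [0.6, -0.8, 0.5]
grip_width: 0.0853
```

```bash
python3 - <<'E'
from plan import *
s=telemetry.read_state(); print(s['time_s'],s['tool_pos'].round(4),s['tool_rot'].round(4),s['joint_pos'].round(2))
im,d,c=shot('wrist','w15');P=cloud(c,d)
t=(P[...,2]>.055)&(P[...,2]<.066)&(P[...,0]>.36)&(P[...,0]<.44)&(P[...,1]>-.33)&(P[...,1]<-.24); print(np.median(P[t][:,2]),cv2.minAreaRect(P[t][:,:2].astype(np.float32)))
u,v=proj(c,[.4018,-.2894,.06]); print(u,v); u,v=int(u),int(v); cv2.imwrite('pics/w15c.png',cv2.resize(im[v-60:v+60,u-70:u+70],None,fx=5,fy=5,interpolation=cv2.INTER_CUBIC)); print(u-70,v-60)
E
```

```text
17.6333 [ 0.4033 -0.2901  0.1577] [[ 0.2212  0.9752  0.0021]
 [ 0.9752 -0.2212 -0.0015]
 [-0.001   0.0023 -1.    ]] [-0.62  0.28 -0.14  1.15 -0.   -0.4 ]
0.05928372447026402 ((0.40211647748947144, -0.28925076127052307), (0.01801593229174614, 0.03289329260587692), 77.8884048461914)
316.2513147611095 237.21084278023886
246 177
```

View pics/w15c.png

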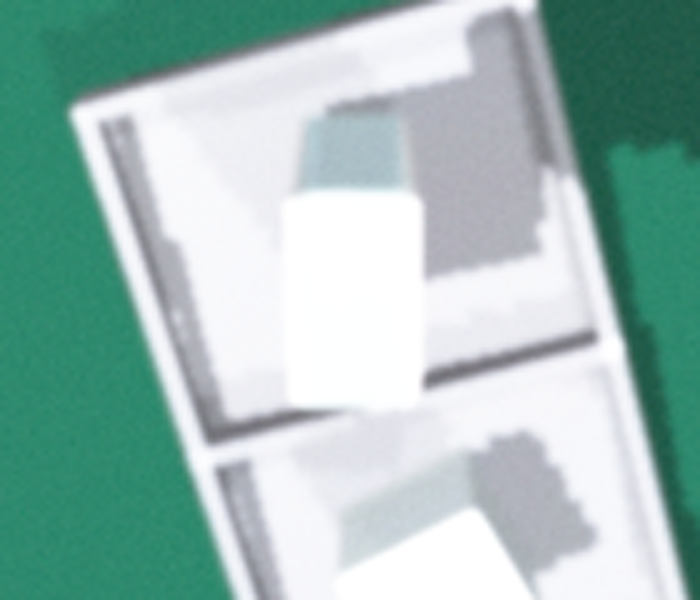

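>>> apply_moves:
  rows:
    - [-1,0.0005,-0.001,0.025,0,0,-0.006]
    - [-1,0,0,0.03,0,0,0]
    - [-1,0,0,0.03,0,0,0]
    - [-1,0,0,0.025,0,0,0]
    - [-1,0,0,0.01,0,0,0]

```text
time_s: 18.1
tool_pos: [0.3999, -0.2878, 0.0335]
tool_rot: [[0.216, 0.976, -0.004], [0.976, -0.216, 0.003], [0.002, -0.005, -1.0]]
force: [-0.8, 1.0, 0.2]
grip_width: 0.0852
```

>>> apply_moves:
  rows:
    - [-1,0,0,0.008,0,0,0]
    - [-1,0,0,0,0,0,0]
    - [-1,0,0,0,0,0,0]
    - [-1,0,0,0,0,0,0]
    - [-1,0,0,0,0,0,0]

```text
time_s: 18.52
tool_pos: [0.4032, -0.2899, 0.0299]
tool_rot: [[0.215, 0.977, 0.003], [0.977, -0.215, -0.002], [-0.001, 0.003, -1.0]]
force: [-0.1, -0.3, 1.0]
grip_width: 0.0849
```

```bash
python3 - <<'E'
from plan import *
s=telemetry.read_state(); print(s['time_s'],s['tool_pos'].round(4),s['tool_rot'].round(4),s['force'])
im,d,c=shot('wrist','w16');P=cloud(c,d)
t=(P[...,2]>.055)&(P[...,2]<.066)&(P[...,0]>.36)&(P[...,0]<.44)&(P[...,1]>-.33)&(P[...,1]<-.24); print(np.median(P[t][:,2]),cv2.minAreaRect(P[t][:,:2].astype(np.float32)))
E
```

```text
18.5167 [ 0.4032 -0.2899  0.0299] [[ 0.2153  0.9765  0.0026]
 [ 0.9766 -0.2153 -0.0019]
 [-0.0013  0.0029 -1.    ]] [-0.14479544 -0.27273745  1.01308655]
0.059193685520111256 ((0.4021008014678955, -0.2864161729812622), (0.09198819100856781, 0.033629409968853), 81.19145202636719)
```

View pics/w16.png

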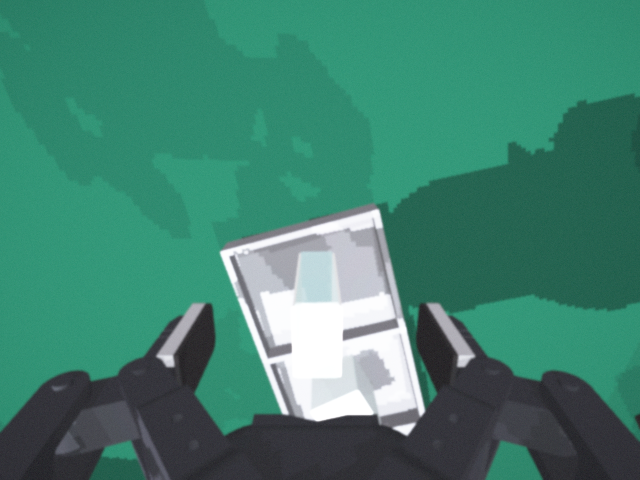

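Block top (317,340) is centred between the pads (213 to 418). Closing.

>>> apply_moves:
  rows:
    - [1,0,0,0,0,0,0]
    - [1,0,0,0,0,0,0]
    - [1,0,0,0,0,0,0]
    - [1,0,0,0,0,0,0]
    - [1,0,0,0,0,0,0]

```text
time_s: 18.98
tool_pos: [0.402, -0.2891, 0.0283]
tool_rot: [[0.215, 0.977, 0.0], [0.977, -0.215, -0.0], [-0.0, 0.0, -1.0]]
force: [-0.2, 0.5, -0.2]
grip_width: 0.0252
```

>>> apply_moves:
  rows:
    - [1,0,0,0,0,0,0]
    - [1,0,0,0,0,0,0]
    - [1,0,0,0,0,0,0]
    - [1,0,0,0,0,0,0]

```text
time_s: 19.32
tool_pos: [0.4022, -0.2892, 0.0284]
tool_rot: [[0.215, 0.977, 0.0], [0.977, -0.215, -0.0], [-0.0, 0.0, -1.0]]
force: [0.5, 0.0, 1.3]
grip_width: 0.0173
```

```bash
python3 - <<'E'
from plan import *
s=telemetry.read_state(); print(s['time_s'],s['tool_pos'].round(4),s['tool_rot'].round(4),s['force'],s['grip_width'])
im,d,c=shot('wrist','w17')
E
```

```text
19.3167 [ 0.4022 -0.2892  0.0284] [[ 2.153e-01  9.766e-01  4.000e-04]
 [ 9.766e-01 -2.153e-01 -3.000e-04]
 [-2.000e-04  4.000e-04 -1.000e+00]] [0.47695415 0.04602865 1.29657485] 0.017251060735255667
```

View pics/w17.png

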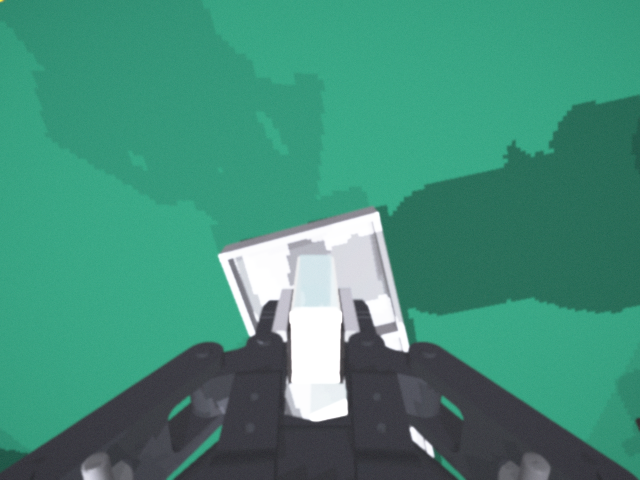

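Gripped (width 17.3 mm). Lifting, then I work out the meter's axes from the stored views.

>>> apply_moves:
  rows:
    - [1,0,0,-0.01,0,0,0]
    - [1,0,0,-0.02,0,0,0]
    - [1,0,0,-0.03,0,0,0]
    - [1,0,0,-0.035,0,0,0]
    - [1,0,0,-0.035,0,0,0]

```text
time_s: 19.78
tool_pos: [0.4011, -0.2884, 0.1596]
tool_rot: [[0.215, 0.977, -0.002], [0.977, -0.215, 0.001], [0.001, -0.002, -1.0]]
force: [0.3, 0.1, -0.4]
grip_width: 0.0171
```

>>> apply_moves:
  rows:
    - [1,0,0,-0.03,0,0,0]
    - [1,0,0,-0.02,0,0,0]
    - [1,0,0,0,0,0,0]
    - [1,0,0,0,0,0,0]

```text
time_s: 20.12
tool_pos: [0.4025, -0.2895, 0.2099]
tool_rot: [[0.215, 0.977, 0.003], [0.977, -0.215, -0.002], [-0.001, 0.003, -1.0]]
force: [0.7, 0.2, -0.8]
grip_width: 0.0174
```

```bash
python3 - <<'E'
from plan import *
s=telemetry.read_state(); print(s['time_s'],s['tool_pos'].round(4),s['grip_width'],s['force'])
im,d,c=load('w2'); P=cloud(c,d)
m=((P[...,2]>.034)&(P[...,2]<.2)&(d>0)).astype(np.uint8)
# barrels: points above .09
for nm,im_tag in (('w2','w2'),('w1','w1'),('side','side0'),('scene','scene0')):
    im,d,c=load(im_tag); P=cloud(c,d)
    t=(P[...,2]>.088)&(P[...,2]<.13)&(P[...,0]>.45)&(P[...,0]<.75)&(abs(P[...,1])<.2)
    if im_tag=='w2': t[300:,:]=t[300:,:]&False|t[300:,:]
    n,l,st,cc=cv2.connectedComponentsWithStats(t.astype(np.uint8))
    for i in range(1,n):
        if st[i,4]>40:
            q=P[l==i]; r=cv2.minAreaRect(q[:,:2].astype(np.float32)); print(nm,cc[i].round(),st[i,4],q[:,2].max().round(3),np.round(r[0],4),np.round(r[1],4),round(r[2],2))
# console edges in w2: mask green
im,d,c=load('w2'); hsv=cv2.cvtColor(im,cv2.COLOR_BGR2HSV); green=(hsv[...,0]>60)&(hsv[...,0]<95)&(hsv[...,1]>90)
def fit(pts,z):
    Q=np.array([onz(c,u,v,z)[:2] for u,v in pts]); vx,vy,x0,y0=cv2.fitLine(Q.astype(np.float32),cv2.DIST_HUBER,0,.001,.001).ravel(); 
    return np.degrees(np.arctan2(vy,vx)),(x0,y0)
# rear long edge: for rows 125..262 find first green to the right
pts=[]
for v in range(125,262,2):
    u0=int(329+(448-329)*(v-114)/(270-114)); row=green[v]
    for u in range(u0-12,u0+14):
        if row[u] and row[u+1] and row[u+2]: pts.append((u-.5,v)); break
a=fit(pts,.042); print('rear edge',a,len(pts))
# front/rear colour boundary on top? front edge lower-left from (208,222) to (331,354): top edge hard. -y end edge: (331,354)->(448,270)
pts=[]
for u in range(400,446,2):
    v0=int(354+(270-354)*(u-331)/(448-331)); col=green[:,u]
    for v in range(v0-12,v0+14):
        if col[v] and col[v+1] and col[v+2]: pts.append((u,v-.5)); break
print('-y edge (rear part)',fit(pts,.042),len(pts))
cv2.imwrite('pics/w2c.png',cv2.resize(im[90:370,190:470],None,fx=2.1,fy=2.1,interpolation=cv2.INTER_CUBIC))
E
```

```text
20.1167 [ 0.4025 -0.2895  0.2099] 0.01743725615242279 [ 0.72633345  0.21222795 -0.82043736]
w2 [306. 184.] 3596 0.121 [0.5846 0.0783] [0.0354 0.0681] 19.03
w2 [400. 299.] 1720 0.118 [ 0.6284 -0.0474] [0.0277 0.0606] 19.14
side [322. 220.] 542 0.122 [0.5851 0.0787] [0.0339 0.0728] 20.7
side [367. 255.] 538 0.118 [ 0.6287 -0.0532] [0.0263 0.074 ] 22.9
scene [338. 243.] 432 0.125 [0.5866 0.0817] [0.0341 0.0752] 19.26
scene [310. 290.] 385 0.12 [ 0.6325 -0.05  ] [0.0286 0.074 ] 18.62
rear edge (np.float32(-70.847694), (np.float32(0.65468687), np.float32(0.032077886))) 69
-y edge (rear part) (np.float32(19.975185), (np.float32(0.6666737), np.float32(-0.07150538))) 13
```

View pics/w2c.png

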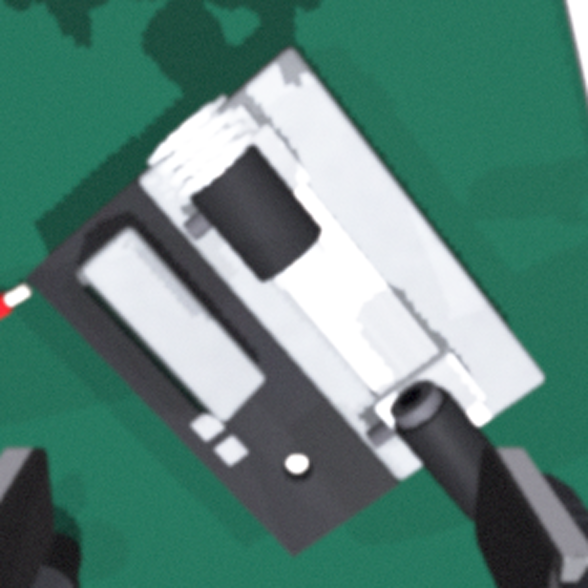

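Yaw is 19.1° (rear edge 19.15°, barrels 19.0° and 19.1°). Button, rear edge and barrel faces all put the beam at (0.607, 0.0137) within about 1 mm. Planning the carry.

```bash
python3 -c "
from plan import *
plan([.607,.0137,.21],19.1,g=1)"
```

```text
[[1, 0.034, 0.0134, -0.0, 0, 0, 0.102], [1, 0.0352, 0.0099, -0.0, 0, 0, 0.102], [1, 0.036, 0.0063, -0.0, 0, 0, 0.102], [1, 0.0365, 0.0026, -0.0, 0, 0, 0.102], [1, 0.0365, -0.0012, -0.0, 0, 0, 0.102]]
[[1, 0.0362, -0.0049, -0.0, 0, 0, 0.102], [1, 0.0356, -0.0085, -0.0, 0, 0, 0.102], [1, 0.0345, -0.0121, -0.0, 0, 0, 0.102], [1, 0.0331, -0.0156, -0.0, 0, 0, 0.102], [1, 0.0313, -0.0189, -0.0, 0, 0, 0.102]]
```

>>> apply_moves:
  rows:
    - [1,0.034,0.013,0,0,0,0.102]
    - [1,0.035,0.01,0,0,0,0.102]
    - [1,0.036,0.006,0,0,0,0.102]
    - [1,0.036,0.003,0,0,0,0.102]
    - [1,0.036,-0.001,0,0,0,0.102]

```text
time_s: 20.53
tool_pos: [0.5028, -0.137, 0.2064]
tool_rot: [[0.669, 0.744, -0.004], [0.744, -0.669, 0.001], [-0.002, -0.004, -1.0]]
force: [1.3, -0.4, 0.3]
grip_width: 0.0171
```

>>> apply_moves:
  rows:
    - [1,0.036,-0.005,0,0,0,0.102]
    - [1,0.036,-0.008,0,0,0,0.102]
    - [1,0.034,-0.012,0,0,0,0.102]
    - [1,0.033,-0.016,0,0,0,0.102]
    - [1,0.031,-0.019,0,0,0,0.102]

```text
time_s: 20.95
tool_pos: [0.6045, 0.0143, 0.2059]
tool_rot: [[0.946, 0.323, -0.005], [0.323, -0.946, -0.0], [-0.004, -0.001, -1.0]]
force: [0.8, -1.5, -0.6]
grip_width: 0.0168
```

>>> apply_moves:
  rows:
    - [1,0,0,0,0,0,0]
    - [1,0,0,0,0,0,0]
    - [1,0,0,0,0,0,0]
    - [1,0,0,0,0,0,0]
    - [1,0,0,0,0,0,0]

```text
time_s: 21.37
tool_pos: [0.6043, 0.0113, 0.208]
tool_rot: [[0.945, 0.326, -0.001], [0.326, -0.945, -0.0], [-0.001, -0.0, -1.0]]
force: [-0.5, 0.2, 0.4]
grip_width: 0.0175
```

```bash
python3 - <<'E'
from plan import *
s=telemetry.read_state(); p=s['tool_pos']; print(s['time_s'],p.round(4),s['tool_rot'].round(4),s['grip_width'],s['joint_pos'].round(2))
plan([.607,.0137,p[2]],19.1,g=1)
for n in ('side','scene','wrist'):
    im,d,c=shot(n,n+'18'); 
    u,v=proj(c,[p[0],p[1],p[2]+.0036]); print(n,'mid pred',u,v); u,v=int(u),min(int(v),420); k=45
    cv2.imwrite(f'pics/{n}18c.png',cv2.resize(im[v-k:v+k,u-k:u+k],None,fx=6,fy=6,interpolation=cv2.INTER_CUBIC)); print(u-k,v-k)
E
```

```text
21.3667 [0.6043 0.0113 0.208 ] [[ 9.453e-01  3.262e-01 -1.100e-03]
 [ 3.262e-01 -9.453e-01 -2.000e-04]
 [-1.100e-03 -2.000e-04 -1.000e+00]] 0.017504610799642602 [ 0.02  0.46  0.26  1.37 -0.    1.26]
[[1, 0.0033, -0.0014, -0.0, 0, 0, -0.001]]
side mid pred 344.78410587592236 185.37361314725553
299 140
scene mid pred 320.9204389119733 235.9770944919028
275 190
wrist mid pred 314.4990786939788 309.43641724841996
269 264
```

View pics/side18c.png

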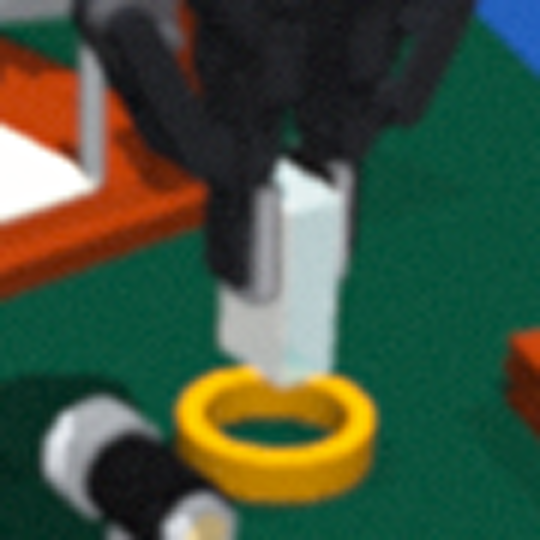

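View pics/scene18c.png

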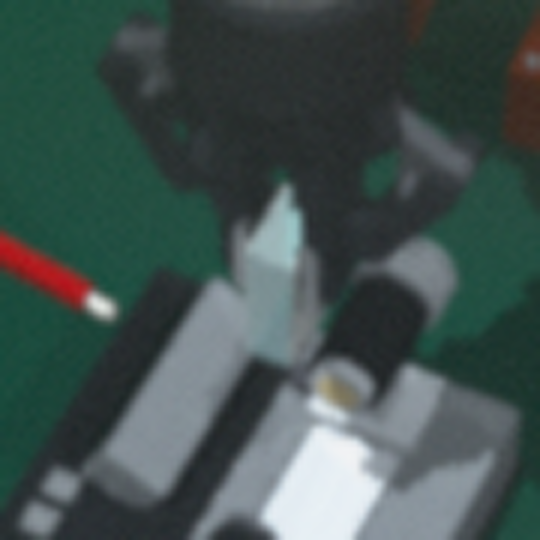

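View pics/wrist18.png

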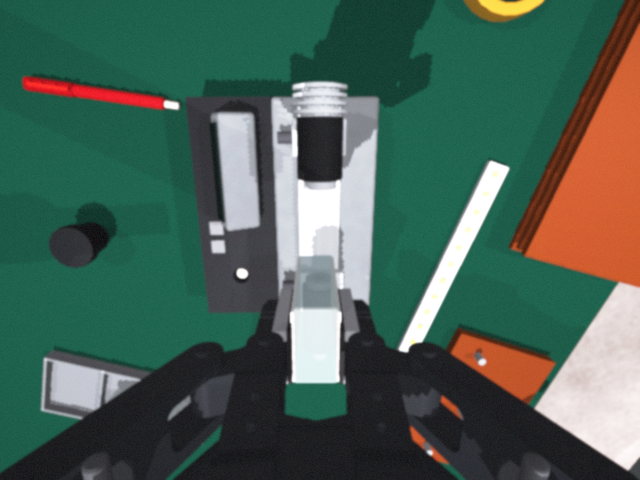

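```bash
python3 - <<'E'
from plan import *
im,d,c=load('wrist18'); P=cloud(c,d); mx=np.array([.9449,.3272]); my=np.array([-.3272,.9449])
t=(P[...,2]>.088)&(P[...,2]<.135)&(P[...,0]>.52)&(P[...,0]<.66)&(P[...,1]>.02)&(P[...,1]<.2)
n,l,st,cc=cv2.connectedComponentsWithStats(t.astype(np.uint8))
for i in range(1,n):
    if st[i,4]>100:
        q=P[l==i]; r=cv2.minAreaRect(q[:,:2].astype(np.float32)); print(cc[i].round(),st[i],np.round(r[0],4),np.round(r[1],4),round(r[2],2),'mx mid',(q[:,:2]@mx).min().round(4),(q[:,:2]@mx).max().round(4),'my min',np.percentile(q[:,:2]@my,1).round(4),q[:,2].max())
g=im[150].min(1); row=im[155,270:380].max(1); print('black span row155',270+np.nonzero(row<70)[0][[0,-1]])
for u in 270+np.nonzero(row<70)[0][[0,-1]]: print((onz(c,u,155,.104)[:2]@mx).round(4))
tip=telemetry.read_state()['tool_pos'][:2]; print('tcp mx,my',tip@mx,tip@my)
E
```

```text
[320. 134.] [ 293   82   55  109 4902] [0.5843 0.0783] [0.0352 0.0684] 18.24 mx mid 0.5604 0.5959 my min -0.1501 0.12138966367495399
black span row155 [270 341]
0.544
0.5928
tcp mx,my 0.5752777850643563 -0.18701058097265927
```

>>> apply_moves:
  rows:
    - [1,0.003,-0.001,0.01,0,0,0]
    - [1,0,0,0.02,0,0,0]
    - [1,0,0,0.01,0,0,0]
    - [1,0,0,0,0,0,0]
    - [1,0,0,0,0,0,0]

```text
time_s: 21.93
tool_pos: [0.6069, 0.0144, 0.1672]
tool_rot: [[0.945, 0.328, -0.003], [0.328, -0.945, -0.0], [-0.003, -0.001, -1.0]]
force: [-0.6, 0.1, -0.6]
grip_width: 0.0169
```

>>> apply_moves:
  rows:
    - [1,0,0,0,0,0,0]
    - [1,0,0,0,0,0,0]
    - [1,0,0,0,0,0,0]
    - [1,0,0,0,0,0,0]

```text
time_s: 22.27
tool_pos: [0.6082, 0.0146, 0.1691]
tool_rot: [[0.945, 0.328, 0.002], [0.328, -0.945, 0.0], [0.001, 0.0, -1.0]]
force: [0.1, -0.4, -1.3]
grip_width: 0.017
```

>>> apply_moves:
  rows:
    - [1,-0.0005,0.0005,0.012,0,0,0]
    - [1,0,0,0.012,0,0,0]
    - [1,0,0,0.012,0,0,0]
    - [1,0,0,0.012,0,0,0]
    - [1,0,0,0.01,0,0,0]

```text
time_s: 22.68
tool_pos: [0.6074, 0.0139, 0.1099]
tool_rot: [[0.945, 0.328, 0.0], [0.328, -0.945, -0.0], [0.0, 0.0, -1.0]]
force: [-0.6, 0.3, -0.5]
grip_width: 0.017
```

>>> apply_moves:
  rows:
    - [1,0,0,0.008,0,0,0]
    - [1,0,0,0.004,0,0,0]
    - [1,0,0,0,0,0,0]
    - [1,0,0,0,0,0,0]
    - [1,0,0,0,0,0,0]

```text
time_s: 23.1
tool_pos: [0.608, 0.0139, 0.0991]
tool_rot: [[0.945, 0.328, 0.001], [0.328, -0.945, -0.0], [0.001, 0.0, -1.0]]
force: [-0.9, 1.2, -0.4]
grip_width: 0.0169
```

>>> apply_moves:
  rows:
    - [1,0,0,0,0,0,0]
    - [1,0,0,0,0,0,0]
    - [1,0,0,0,0,0,0]
    - [1,0,0,0,0,0,0]
    - [1,0,0,0,0,0,0]

```text
time_s: 23.52
tool_pos: [0.6075, 0.0139, 0.0985]
tool_rot: [[0.945, 0.328, 0.0], [0.328, -0.945, 0.0], [0.0, 0.0, -1.0]]
force: [-0.6, 1.0, -1.0]
grip_width: 0.0171
```

```bash
python3 - <<'E'
from plan import *
s=telemetry.read_state(); p=s['tool_pos']; print(s['time_s'],p.round(4),s['tool_rot'].round(4),s['grip_width'],s['force'])
mx=np.array([.9449,.3272]); my=np.array([-.3272,.9449]); print(p[:2]@mx,p[:2]@my)
for n in ('side','scene','wrist'):
    im,d,c=shot(n,n+'19'); 
    u,v=proj(c,[p[0],p[1],p[2]+.0036]); print(n,'mid pred',u,v); u,v=int(u),int(v); k=50
    cv2.imwrite(f'pics/{n}19c.png',cv2.resize(im[v-k:v+k,u-k:u+k],None,fx=6,fy=6,interpolation=cv2.INTER_CUBIC)); print(u-k,v-k)
E
```

```text
23.5167 [0.6075 0.0139 0.0985] [[ 9.448e-01  3.277e-01  2.000e-04]
 [ 3.277e-01 -9.448e-01  0.000e+00]
 [ 2.000e-04  1.000e-04 -1.000e+00]] 0.017112138600998465 [-0.63227485  1.04894943 -1.0279699 ]
0.5785402167219703 -0.1855946227639272
side mid pred 343.508754061532 237.49414819362465
293 187
scene mid pred 322.65672087988327 266.7352417963285
272 216
wrist mid pred 315.50078536940924 310.1895198513777
265 260
```

View pics/side19c.png

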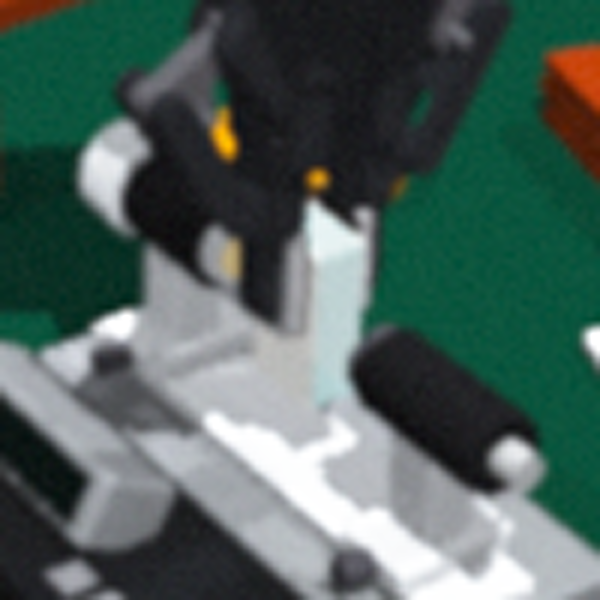

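View pics/scene19c.png

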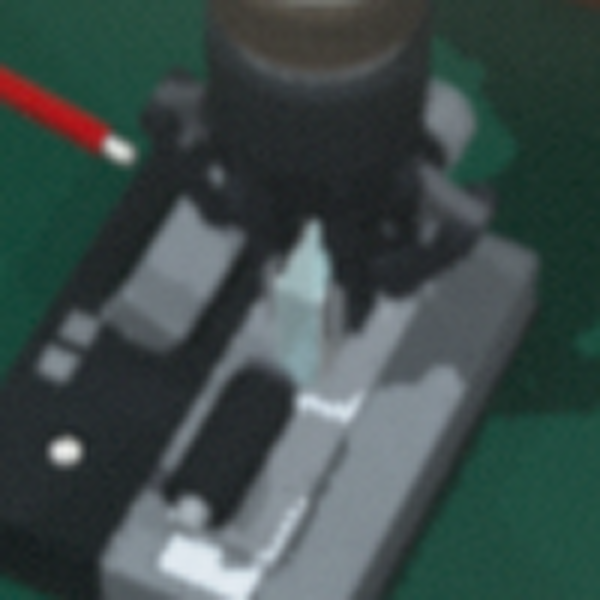

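View pics/wrist19.png

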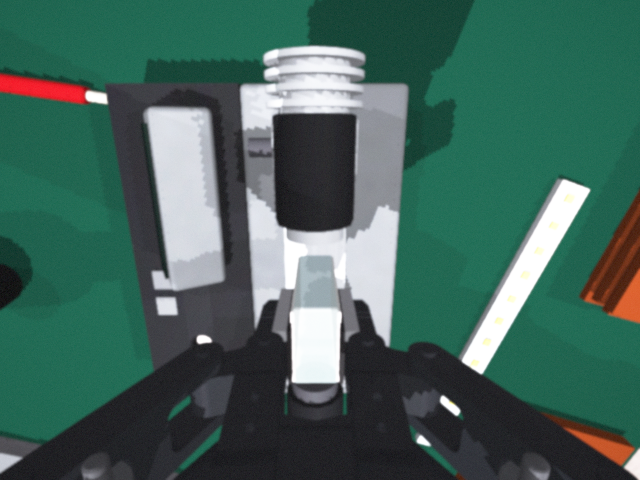

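```bash
python3 - <<'E'
from plan import *
_,_,c=load('side19'); mx=np.array([.9449,.3272]); my=np.array([-.3272,.9449]); p=np.array([.6075,.0139])
for a,b in((-9,-16),(9,-16)):
  q=p+mx*a/1e3+my*b/1e3
  for z in (.0741,.1301): u,v=proj(c,[*q,z]); print(a,b,z,'crop',round((u-293)*6),round((v-187)*6))
im,d,c=load('wrist19'); P=cloud(c,d)
t=(P[...,2]>.123)&(P[...,2]<.137); t[:290]=0; t[385:]=0; t[:,:292]=0; t[:,340:]=0; print('block top z',np.median(P[t][:,2]),t.sum())
s=telemetry.read_state(); print(s['joint_vel'].round(4),s['tool_pos'].round(4))
E
```

```text
-9 -16 0.0741 crop 307 411
-9 -16 0.1301 crop 314 258
9 -16 0.0741 crop 353 392
9 -16 0.1301 crop 362 241
block top z 0.12898828384947375 3900
[ 0.0011 -0.0005  0.0011 -0.0002  0.0003  0.0007] [0.6074 0.0139 0.0983]
```

```bash
python3 -c "
from h import *
print(robot.finish_job()); s=telemetry.read_state(); print(s['time_s'],s['tool_pos'],s['grip_width'])"
```

```text
the job is handed in; nothing more can be done
None
the job is handed in; nothing more can be done
```

The job is done and handed in at about 23.7 s; no verdict was reported.

- **Setting the meter:** I took the pin from the 66 mm stand and pressed the set button with the light path empty. It was held for about a second, stopped dead at about 12 N. That the button went fully in is inferred from the pin tip stopping at 31 mm above the table and the force rising; the expected stop is 32 mm. The button came back up afterwards.
- **Returning the pin:** I put it back in the stand. It met resistance at its original height, and after release its top was at 128 mm with the collar on the stand.
- **Placing the light-guide block:** I gripped it by the frosted sides and carried it into the gap. At hand-in:
  - Its centre was about 0.5 mm from the measured beam point.
  - It was upright and aligned with the barrels to about 0.1°.
  - It was still, with about 19 mm between each polished end and the barrel facing it.
- **Disagreements between checks:**
  - Wrist depth put the block's top at 129 mm; 130 mm was expected.
  - The scene camera reads 2 to 4 mm off from the others, so I relied on the wrist and side views.
  - The gripper reads about 1 to 1.5 mm narrower than the parts it holds.

I did not look at the pin again in the last pictures; it was last checked right after I let go of it.

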